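Move the pinch-release cover from the empty tub to the tub of collets

ROBOT

A 7-joint arm with a two-finger parallel gripper is mounted at the origin on the work surface. World frame = base frame: x ahead of the robot, y to its left, z up, the work surface at z = 0. Lengths are in mm, angles in rad, forces in N, time in s.
With the tool pointing down it reaches from about 400 to 875 mm from the base axis. Payload 4.4 kg.
Tool frame: the origin (TCP) lies midway between the tips of the shut fingers; the grasp point (between the pads) lies 19 mm behind it; z points along the fingers, y is the line along which they close (so a half turn about z gives the same grasp; the last joint's range is limited). The gripper opens to 85 mm and grips with 20 to 120 N. Pads are 22 mm wide; open, the fingers measure 114 mm over their backs; the gripper's body (76 mm by 85 mm) begins 54 mm behind the grasp point. The pads swing forward as they close: fully open they stand 13 mm farther back than shut.
Start: joints at [1.195, 0.628, 0.038, 1.517, -0.027, 0.996, -0.02], TCP at [198.192, -619.062, 231.313] pointing down, gripper open.
Joint ranges: [-3.06, 3.06], [-0.37, 2.12], [-1.25, 1.32], [0.18, 2.47], [-1.1, 4.24], [0.23, 1.98], [-2.94, 2.94]. Speed limits (rad/s): [2.57, 2.57, 3.14, 3.14, 3.14, 3.14, 3.14].

INTERFACE

Orientations are given as [roll, pitch, yaw] about the fixed x, y, z axes, in that order (R = Rz(yaw) Ry(pitch) Rx(roll)).
In Python, from cell import read_state, get_image, finish_job gives the robot as it stands.
- The arm moves only by the tool send_rows, never from a script. Its argument "series" is a list of rows, each an object of numbers: "ax", "ay", "az": the turn, a rotation vector about the tool's x, y, z in rad; "dx", "dy", "dz": the shift along the tool's x, y, z in cm; "hand": the closure, from 0 (fully open) to 1 (shut). In form: [{"ax": .., "ay": .., "az": .., "dx": .., "dy": .., "dz": .., "hand": ..}, ...]. A call has 1 to 10 rows; each row is the pose to reach, as a shift and turn from the pose commanded when the call began, along the tool's axes at that moment; what a row does not reach only later rows make up. A row lasts 1/10 s, in which the tool goes at most 50 mm and 8.59 degrees, less where a joint would pass 70% of its speed; a pose out of reach is approached as far as the arm can. A call with a gripper value outside its range is refused whole. The fingers move at their own pace and stop on an object; the grip force is fixed at half the most. Time passes only in rows, so rows that repeat a pose let the fingers close. It gives the time, the measured TCP pose, the force, the opening and the grip force at its end, in the units of the state.
- read_state(): the state, without advancing time (a new reading comes with each control period).
- get_image(name): name is "scene" or "side" or "wrist"; returns a dict with "pixels" (400x640x3 uint8, red, green, blue), "mtx" (3x3 intrinsics, pixels), "R" (3x3) and "t" (3): a world point X has camera coordinates R X + t. Camera axes: x right, y down, z forward; pixel columns grow to the right and rows downward; lengths in mm; the calibration is good to about 2 mm. A picture is of the moment at which its call begins. There is no depth.
- finish_job(): hands the job in; it is judged then, once.
The state is a dict: "clock": time; "qpos": joint angles; "qd": joint speeds; "tau": joint torques, N m; "eef_pos": TCP position; "tool_rot": TCP orientation; "force": force on the tool from outside, world axes, zero at the start; "torque": the same for the moment, N m; "width": finger opening in mm; "gripper_force": force on a finger pad.
Only numpy, scipy, OpenCV 4.12 (cv2) and the standard library are available. Lean on these libraries where they do the work, as an engineer would, in place of code of your own. Each camera call takes 0.05 s, during which the arm holds its last target. There are 200 camera calls.

TASK

The tub of collets in the sloping stand is to be put away: take the cover off the empty tub on the bench by pinching its two finger tabs together, and snap it onto the collet tub, pressed fully home on its seal with both tabs sprung out. Leave the empty tub standing where it is and the other things on the bench undisturbed.

Things in the scene. Friction and masses are not known exactly. Their poses are not given: they have to be found in the camera images.
- cover: Off-white flat cover, plate 90 x 134 x 4 mm, 0.1 kg, snapped onto the empty tub. Origin: centre of the plate's underside; x across the short side, y along the long side, z up; half a turn about z makes no difference. Two finger tabs stand on it, facing each other along y. Press on the plate's top beside the tabs, 26 to 60 mm out along y. Tapered rails reach 15 mm below the plate, latch noses 18 mm.
- cover_grip (a point): Point on the cover's z axis midway between the finger tabs, 10 mm above the plate's top, at the tabs' mid-height; the cover's axes. Tabs: 24 mm wide (x), 5 mm thick (y), 20 mm high above the plate's top; 46 mm over their ribbed outer faces, 34 mm when pinched to their stops. Pinching withdraws the latch noses; a pinch of 10 N or more a side is plenty. The rest of the plate's top is clear.
- tab_left (a joint): Inward travel (m) of the finger tab on the cover's +y side: 0 sprung out, 0.006 pinched to its stop. It carries a latch nose that reaches out under the lip at that short end of the tub: the cover comes off only with both tabs pinched. The nose is slanted below: it rides in over the lip when the cover is pressed straight down and springs out under it. Spring 1 N rising to 2.2 N.
- tab_right (a joint): The same for the tab on the cover's -y side; the two are pinched towards each other.
- open_tub: Grey plastic tub, no cover, 86 x 130 x 50 mm outside, 3 mm walls, fixed in the sloping stand, eight steel collets in it (tops 16 mm below the rim). Origin: centre of its underside; x across the short side, uphill; y along the long side; z out through the mouth, leaning 30 degrees from vertical towards the stand's low front. A catch lip 5 mm deep, 4 mm high runs inside the rim of both short ends.
- open_tub_mouth (a point): Centre of the open tub's mouth, level with the rim, 50 mm from its origin; same axes. A rubber seal stands 4 mm above the rim; 2.5 to 4.5 N flattens it. Cover fully home: axes parallel (or half a turn), underside 0 to 1 mm above this point; on the seal, unlatched: 4 mm; on its unpinched noses: 14 mm, from where, if square, a 10 to 20 N press snaps it in. The rails enter with 2 mm to spare and 4 mm of taper.
- stand: Grey sheet-steel stand fixed to the bench, 110 mm deep, 192 mm wide over its feet, 75 mm high at the back, sloping 30 degrees; it carries the open tub, its low front towards the robot, give or take its yaw. Low side cheeks flank the tub. Origin on the bench under the middle of the tub's underside; x towards the high back, z up.
- empty_tub: Grey tub like the open one, 86 x 130 x 50 mm, 0.2 kg, empty, standing loose and level on the bench with the cover snapped on (the cover plate's top 55 mm above the bench). Origin: centre of its underside; x across the short side, y along the long side, z up.
- tape_roll: Roll of black tape lying flat, 68 mm across, 19 mm high; origin at the centre of its underside. Bystander.
- marking_slug: Round steel slug, 35 mm across, 12.5 mm high; origin at the centre of its underside. Bystander.
- insert_box_a: Flat plastic box of carbide inserts, 38 x 74 x 15 mm; origin at the centre of its underside. Bystander.
- insert_box_b: Another such insert box. Bystander.
- file: Hand file with wooden handle lying flat, 295 mm long, 27 mm high; origin on the bench near its middle. Bystander.
- scriber: Scriber with wooden handle lying flat, 150 mm long, 24 mm high; origin on the bench near its middle. Bystander.
- spare_tubs: Two nested spare tubs without covers, standing level on the bench at the back, 90 x 134 x 63 mm; origin at the centre of the underside. Bystander.
There are look-alikes about, which are no part of the job. Of the things that look like the cover, the middle-sized one is meant.

How it is judged (in metres and radians):
On the way, in this order (a step that is already met when the one before it is completed fails the run):
1. the cover is freed and lifted clear of the empty tub, which stays upright on the bench (z of cover in the frame of empty_tub above 0.09 m and height (world z) of empty_tub below 0.01 m and angle between empty_tub's own z axis and vertical below 0.1 rad), for 0.1 s.
2. the cover is fully home on the collet tub and both tabs have sprung out under its lips (x of cover in the frame of open_tub between -0.004 and 0.004 m and y of cover in the frame of open_tub between -0.004 and 0.004 m and z of cover in the frame of open_tub between 0.047 and 0.0525 m and angle between the z axis of cover and the z axis of open_tub, either way round below 0.03 rad and angle between the x axis of cover and the x axis of open_tub, either way round below 0.12 rad and value of joint each of tab_left, tab_right below 0.0015 m), for 0.3 s.
At the end, for the whole second after the job is handed in: The cover is home on the tub in the stand: centred within 4 mm, parallel within 0.03 rad, turned within 0.12 rad (either way round), plate underside 47 to 52.5 mm above the tub's, tabs pinched under 1.5 mm, at rest, let go; the empty tub upright, within 50 mm of its place (all of step 2 and linear speed of cover below 0.02 m/s and distance of empty_tub from where it was at the start of the episode below 0.05 m and angle between empty_tub's own z axis and vertical below 0.1 rad); the robot touches nothing.
It fails at once if a bystander on the bench is knocked away (moved more than 40 mm) (distance of any of insert_box_a, insert_box_b, tape_roll, marking_slug, file, scriber, spare_tubs from where it was at the start of the episode above 0.04 m).
It also fails if it takes over 45 s, if anything falls off the work surface, if the arm or the gripper's body presses on something with over 40 N, if the wrist force passes 120 N, or if a joint passes its speed limit or range.

## Working session

There is one attempt and no reset: what is moved stays moved. The work goes in short steps, Python scripts to look and compute and a tool call to move; the robot and the scene stay as the last step left them, time stands still between calls to the robot, and variables do not carry over. Pictures are saved under pics/ and viewed, at most 10 in all, crops included, and the job is handed in when it is done.

Besides the shell and the picture viewer there is one more tool, called after ">>>" as a command line: name --argument value ..., lists and objects as JSON in quotes. send_rows: Moves the arm, as the interface text tells. Its arguments: {"type":"object","properties":{"series":{"type":"array","items":{"type":"object","properties":{"ax":{"type":"number"},"ay":{"type":"number"},"az":{"type":"number"},"dx":{"type":"number"},"dy":{"type":"number"},"dz":{"type":"number"},"hand":{"type":"number"}}}}},"required":["series"]}

```bash
mkdir -p pics; ls; python3 - <<'E'
from cell import *
import cv2
for n in ("scene","side"):
    d=get_image(n); cv2.imwrite(f"pics/{n}0.png",d["pixels"][:,:,::-1]); print(n,d["mtx"].tolist(),d["R"].tolist(),d["t"].tolist())
s=read_state(); print(s)
E
```

```text
pics
scene [[395.7380410257433, 0.0, 321.0619521431266], [0.0, 395.7380410257433, 198.57916886180453], [0.0, 0.0, 1.0]] [[-0.22625747241855357, 0.974061398698898, -0.0034565502330902442], [0.8208554017973242, 0.18875754713022974, -0.5390426678302306], [-0.5244082050415693, -0.12479975947943786, -0.8422713663178596]] [68.16211392415332, -421.55274100971775, 1463.1444845347185]
side [[514.5949799183769, 0.0, 311.8158368512967], [0.0, 514.5949799183769, 194.23297298541553], [0.0, 0.0, 1.0]] [[-0.688930971154451, -0.724594219319677, 0.018366663079960783], [-0.554666910779801, 0.5107164852585859, -0.6568967116458333], [0.46660340233454917, -0.4627438697742245, -0.7537568413727326]] [381.17538379384496, 344.16858411607484, 1256.4756199374438]
{'clock': 0.1, 'qpos': array([ 1.19521761,  0.62929754,  0.03845879,  1.5182593 , -0.02701194,
        0.9963201 , -0.02001053]), 'qd': array([ 3.39604139e-04, -3.49077919e-03, -5.60505365e-04, -2.59163216e-03,
       -7.30915746e-04, -5.26896321e-06, -1.26515204e-03]), 'tau': array([ 2.64298193e-03, -5.64531076e+01,  1.23003747e+00, -1.93973672e+01,
        1.12192726e-02,  5.40195193e-03,  3.46797390e-05]), 'eef_pos': array([ 198.00265369, -618.51275273,  230.45563708]), 'tool_rot': array([-3.13982678e+00,  1.85176303e-05,  3.09750556e-01]), 'force': array([ 0.07612376, -0.18530368,  0.0444664 ]), 'torque': array([ 0.03277931,  0.01399201, -0.00871899]), 'gripper_force': 0.0, 'width': 85.38681960340867}
```

View pics/scene0.png

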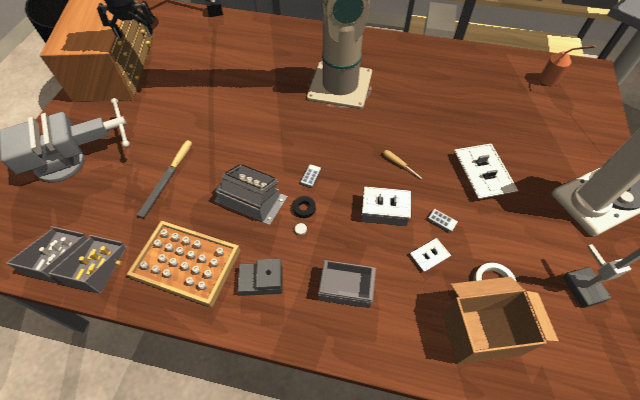

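View pics/side0.png

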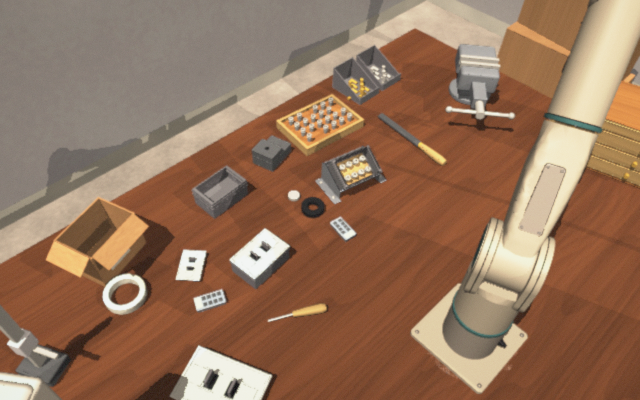

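The scene view shows the covered tub at about (386,205), the stand with the collet tub at (250,190), and look-alike covers at (485,172) (larger) and (430,255) (smaller). In the side view the covered tub is at (261,257) and the stand at (352,170). I'll enlarge both.

```bash
python3 - <<'E'
import cv2,numpy as np
a=cv2.imread("pics/scene0.png");b=cv2.imread("pics/side0.png")
f=lambda im,x,y:cv2.resize(im[y:y+60,x:x+80],None,fx=5,fy=5,interpolation=cv2.INTER_CUBIC)
cv2.imwrite("pics/crop0.png",np.vstack([np.hstack([f(a,346,175),f(a,210,160)]),np.hstack([f(b,221,227),f(b,312,142)])]))
E
```

```text
(no output)
```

View pics/crop0.png

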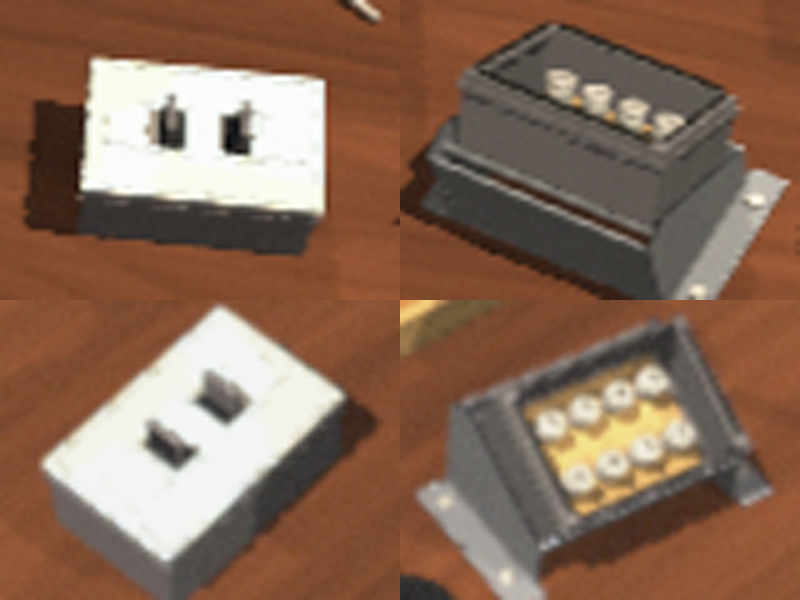

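```bash
cat > h.py <<'E'
from cell import *
import numpy as np, cv2
from scipy.optimize import least_squares
from scipy.spatial.transform import Rotation as Ro
CAM={"scene":(np.array([[395.738,0,321.062],[0,395.738,198.579],[0,0,1]]),np.array([[-0.22625747,0.9740614,-0.00345655],[0.8208554,0.18875755,-0.53904267],[-0.5244082,-0.12479976,-0.84227137]]),np.array([68.162,-421.553,1463.144])),
"side":(np.array([[514.595,0,311.816],[0,514.595,194.233],[0,0,1]]),np.array([[-0.68893097,-0.72459422,0.01836666],[-0.55466691,0.51071649,-0.65689671],[0.4666034,-0.46274387,-0.75375684]]),np.array([381.175,344.169,1256.476]))}
def proj(c,X):
    K,R,t=c; p=(np.atleast_2d(X)@R.T+t)@K.T; return p[:,:2]/p[:,2:]
def tri(obs): # [(cam,uv)]
    A=[]
    for c,uv in obs:
        P=c[0]@np.c_[c[1],c[2]]; A+= [uv[0]*P[2]-P[0],uv[1]*P[2]-P[1]]
    A=np.array(A); A/=np.linalg.norm(A[:,:3],axis=1,keepdims=True)
    return np.linalg.lstsq(A[:,:3],-A[:,3],rcond=None)[0]
def fit(obs,model,x0): # model(params)->pts for each label
    return least_squares(lambda p:np.concatenate([(proj(c,model(p,i))[0]-uv) for c,i,uv in obs]),x0,x_scale=[10,10,10,.1],loss='soft_l1')
# params x,y,z of face centre, yaw ; half dims; tilt about y (x uphill: z leans to -x)
def rect(hx,hy,tilt=0):
    P=np.array([[-hx,-hy,0],[-hx,hy,0],[hx,hy,0],[hx,-hy,0]])
    def m(p,i): return (Ro.from_euler('zy',[p[3],-tilt]).apply(P[i])+p[:3])
    return m
E
python3 - <<'E'
from h import *
S,D=CAM["scene"],CAM["side"]
a=[(364.4,187),(411.2,190.6),(410.6,217.6),(362.4,213)]
b=[(290.4,246.4),(255,278.6),(229.8,259.6),(265.4,228)]
for u,v in zip(a,b): print(tri([(S,u),(D,v)]).round(1))
r=fit([(S,i,a[i]) for i in range(4)]+[(D,i,b[i]) for i in range(4)],rect(45,67),[600,100,55,0]);print(r.x,r.fun.round(1))
a=[(241,165),(278.4,180.4),(263,190),(222.4,175)]
a=[a[0],a[1],a[2],a[3]]
b=[(449.5-0,0)]
# side crop /5 + (312,142)
q=[(60,102),(282,20),(345,145),(145,240)]
b={k:(312+x/5,142+y/5) for k,(x,y) in enumerate(q)}
# side: top-right=x high y low(3); right-bottom= x low y low(0); bottom-left = x low,y high(1); left= x high y high(2)
bb=[b[2],b[3],b[0],b[1]]
for u,v in zip(a,bb): print(tri([(S,u),(D,v)]).round(1))
r=fit([(S,i,a[i]) for i in range(4)]+[(D,i,bb[i]) for i in range(4)],rect(43,65,np.pi/6),[600,-200,85,-.3]);print(r.x,r.fun.round(1))
r=fit([(S,i,a[i]) for i in range(4)],rect(43,65,np.pi/6),[600,-200,85,-.3]);print(r.x,r.fun.round(1))
r=fit([(D,i,bb[i]) for i in range(4)],rect(43,65,np.pi/6),[600,-200,85,-.3]);print(r.x,r.fun.round(1))
E
```

```text
[464.8 166.3  49.3]
[450.  299.6  53.9]
[539.3 308.9  51.2]
[554.8 176.   51.7]
[5.02204328e+02 2.37474566e+02 5.14756261e+01 1.12187947e-01] [-0.7 -0.9 -1.3 -0.1 -0.5 -0.3 -0.6 -0.5 -0.7 -0.2 -0.9  0.8 -0.8  0.2
 -0.6  0.4]
[ 477.5 -207.2   62.3]
[507.8 -76.4  58.1]
[585.3 -87.3 110.7]
[ 550.7 -228.4  100.9]
[ 5.29383089e+02 -1.52040715e+02  8.36474827e+01 -2.16151019e-01] [-0.4  1.7  0.1 -2.3  0.  -0.9  0.9  1.6 -2.   1.6  2.9 -3.5  7.2 -2.6
 -1.8  1. ]
[ 5.49491874e+02 -1.40661853e+02  1.15417541e+02 -2.57448380e-01] [ 0.2  1.1  1.  -2.  -0.8 -0.5 -0.2  0.9]
[ 4.48373243e+02 -4.39024918e+01  2.16634311e+02 -1.87794721e-01] [-0.2  2.7  0.2  1.   2.  -1.7 -2.6 -1.2]
```

```bash
cat >> h.py <<'E'
def go(pos,R=None,yaw=None,tilt=0):
    """print tool-frame move to TCP pos; tool axes = (Rz(yaw)Ry(-tilt)) * Rx(pi)"""
    s=read_state(); R0=Ro.from_euler('xyz',s["tool_rot"])
    R=Ro.from_euler('zy',[yaw,-tilt])*Ro.from_euler('x',np.pi)
    d=R0.inv().apply(np.array(pos)-s["eef_pos"])/10; a=(R0.inv()*R).as_rotvec()
    print("t %.2f"%s["clock"],"pos",s["eef_pos"].round(1),"rot",s["tool_rot"].round(3),"w %.1f gf %.1f"%(s["width"],s["gripper_force"]),"F",s["force"].round(1))
    print("d(cm)",d.round(2),"a",a.round(3),"rows>=",max(np.linalg.norm(d)/5,np.linalg.norm(a)/.15).round(1))
E
python3 -c "
from h import *
go([470,-152,350],yaw=-.22,tilt=.2)"
```

```text
t 0.10 pos [ 198.  -618.5  230.5] rot [-3.14  0.    0.31] w 85.4 gf 0.0 F [ 0.1 -0.2  0. ]
d(cm) [ 40.13 -36.16 -11.89] a [-0.011  0.203  0.528] rows>= 11.1
```

>>> send_rows --series '[{"dx":40.1,"dy":-36.2,"dz":-11.9,"ax":-0.01,"ay":0.2,"az":0.53,"hand":0},{"dx":40.1,"dy":-36.2,"dz":-11.9,"ax":-0.01,"ay":0.2,"az":0.53,"hand":0},{"dx":40.1,"dy":-36.2,"dz":-11.9,"ax":-0.01,"ay":0.2,"az":0.53,"hand":0},{"dx":40.1,"dy":-36.2,"dz":-11.9,"ax":-0.01,"ay":0.2,"az":0.53,"hand":0},{"dx":40.1,"dy":-36.2,"dz":-11.9,"ax":-0.01,"ay":0.2,"az":0.53,"hand":0},{"dx":40.1,"dy":-36.2,"dz":-11.9,"ax":-0.01,"ay":0.2,"az":0.53,"hand":0},{"dx":40.1,"dy":-36.2,"dz":-11.9,"ax":-0.01,"ay":0.2,"az":0.53,"hand":0},{"dx":40.1,"dy":-36.2,"dz":-11.9,"ax":-0.01,"ay":0.2,"az":0.53,"hand":0},{"dx":40.1,"dy":-36.2,"dz":-11.9,"ax":-0.01,"ay":0.2,"az":0.53,"hand":0},{"dx":40.1,"dy":-36.2,"dz":-11.9,"ax":-0.01,"ay":0.2,"az":0.53,"hand":0}]'

```text
clock: 1.1
eef_pos: [444.0, -195.0, 339.3]
tool_rot: [-3.099, -0.193, -0.226]
force: [1.5, -1.0, 0.3]
width: 85.5
gripper_force: 0.0
```

```bash
python3 -c "
from h import *
go([470,-152,350],yaw=-.22,tilt=.2)"
```

```text
t 1.10 pos [ 444.  -195.   339.3] rot [-3.099 -0.193 -0.226] w 85.5 gf 0.0 F [ 1.5 -1.   0.3]
d(cm) [ 1.74 -4.8  -0.54] a [ 0.002  0.002 -0.002] rows>= 1.0
```

>>> send_rows --series '[{"dx":1.0,"dy":-3.0,"dz":0,"hand":0},{"dx":1.0,"dy":-3.0,"dz":0,"hand":0},{"dx":1.0,"dy":-3.0,"dz":0,"hand":0}]'

```text
invalid input at $.series[0]: expected keys ax, ay, az, dx, dy, dz, hand
```

```bash
python3 - <<'E'
from h import *
d=get_image("wrist"); cv2.imwrite("pics/w1.png",d["pixels"][:,:,::-1]); np.savez("w1.npz",**d)
print(d["mtx"].tolist(),d["R"].round(3).tolist(),d["t"].round(1), (-d["R"].T@d["t"]).round(1))
go([470,-152,350],yaw=-.22,tilt=.2)
E
```

```text
[[318.8234991293353, 0.0, 318.04011657900554], [0.0, 318.8234991293353, 197.38666538644765], [0.0, 0.0, 1.0]] [[-0.216, -0.975, -0.041], [-0.972, 0.211, 0.104], [-0.093, 0.062, -0.994]] [-80.7 466.5 550. ] [ 487.1 -211.5  494.5]
t 1.15 pos [ 449.6 -186.2  341.3] rot [-3.094 -0.198 -0.215] w 85.4 gf 0.0 F [3.6 6.2 2.1]
d(cm) [ 1.41 -3.8  -0.42] a [-0.006 -0.002  0.009] rows>= 0.8
```

View pics/w1.png

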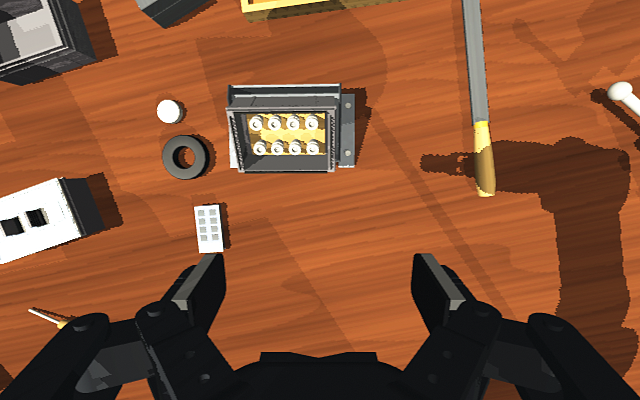

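The wrist view shows the collet tub's mouth at about (282,140), with the tape roll (186,157), slug (170,112) and insert box (208,228) beside it. I'll get closer for precise corners.

```bash
python3 -c "
from h import *
go([490,-150,260],yaw=-.22,tilt=.2)"
```

```text
t 1.15 pos [ 449.6 -186.2  341.3] rot [-3.094 -0.198 -0.215] w 85.4 gf 0.0 F [3.6 6.2 2.1]
d(cm) [ 1.51 -3.98  8.79] a [-0.006 -0.002  0.009] rows>= 2.0
```

>>> send_rows --series '[{"dx":1.0,"dy":-2.5,"dz":8.8,"ax":0,"ay":0,"az":0,"hand":0},{"dx":1.0,"dy":-2.5,"dz":8.8,"ax":0,"ay":0,"az":0,"hand":0},{"dx":1.0,"dy":-2.5,"dz":8.8,"ax":0,"ay":0,"az":0,"hand":0},{"dx":1.0,"dy":-2.5,"dz":8.8,"ax":0,"ay":0,"az":0,"hand":0},{"dx":1.0,"dy":-2.5,"dz":8.8,"ax":0,"ay":0,"az":0,"hand":0},{"dx":1.0,"dy":-2.5,"dz":8.8,"ax":0,"ay":0,"az":0,"hand":0},{"dx":1.0,"dy":-2.5,"dz":8.8,"ax":0,"ay":0,"az":0,"hand":0}]'

```text
clock: 1.85
eef_pos: [476.1, -175.8, 257.0]
tool_rot: [-3.099, -0.196, -0.227]
force: [-0.2, 0.6, -0.3]
width: 85.4
gripper_force: 0.0
```

```bash
python3 - <<'E'
from h import *
d=get_image("wrist"); np.savez("w2.npz",**d)
im=d["pixels"][:,:,::-1]
K,R,t=d["mtx"],d["R"],d["t"]
p=proj((K,R,t),[530,-152,84])[0]; print(p)
x0,y0=int(p[0])-100,max(0,int(p[1])-75); print(x0,y0)
cv2.imwrite("pics/w2.png",cv2.resize(im[y0:y0+150,x0:x0+200],None,fx=4,fy=4,interpolation=cv2.INTER_CUBIC))
go([490,-150,260],yaw=-.22,tilt=.2)
E
```

```text
[290.530054   162.64388054]
190 87
t 1.90 pos [ 476.1 -175.6  256.7] rot [-3.099 -0.195 -0.227] w 85.4 gf 0.0 F [ 0.  -0.4  0.1]
d(cm) [ 0.83 -2.82 -0.05] a [ 0.002 -0.    -0.003] rows>= 0.6
```

View pics/w2.png

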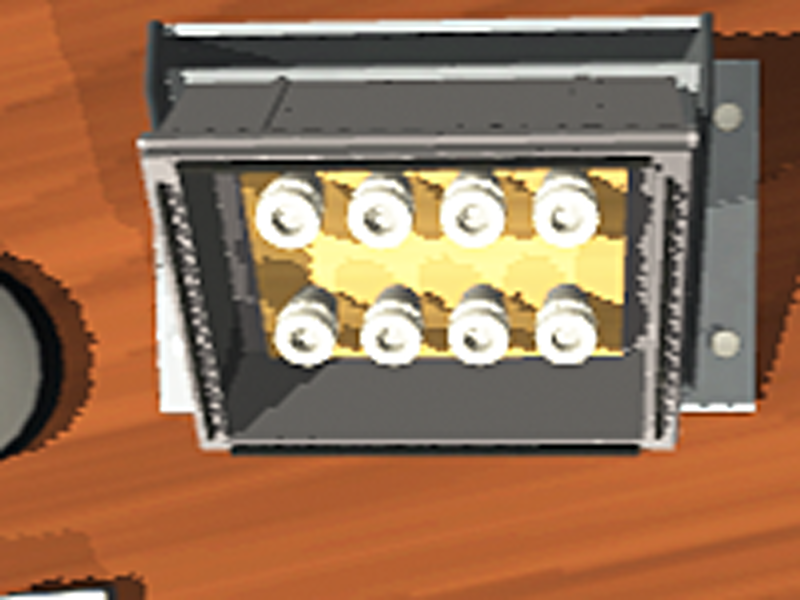

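The crop shows the mouth's outer rim corners at back-left (140,140), back-right (698,132), front-left (203,447) and front-right (676,447), all in crop pixels.

```bash
python3 - <<'E'
from h import *
d=np.load("w2.npz"); W=(d["mtx"],d["R"],d["t"]); S=CAM["scene"]
q={0:(676,447),1:(203,447),2:(140,140),3:(698,132)}
ow=[(W,i,np.array([190+u/4-.4,87+v/4-.4])) for i,(u,v) in q.items()]
a=[(241,165),(278.4,180.4),(263,190),(222.4,175)]
# scene labels: 0 xlow ylow,1 xlow yhigh,2,3
os_=[(S,i,a[i]) for i in range(4)]
m=rect(43,65,np.pi/6)
for o in (ow,ow+os_):
    r=fit(o,m,[530,-152,84,-.22]);print(r.x.round(3),r.fun.round(1))
E
```

```text
[ 5.29195e+02 -1.59913e+02  9.01730e+01 -2.19000e-01] [-0.7 -3.8 -2.3  0.4  0.6  0.7  1.1 -0.1]
[ 5.29424e+02 -1.58967e+02  8.63290e+01 -2.19000e-01] [-1.9 -4.1 -2.2  0.   1.   1.2 -0.3  0.5 -2.6  0.8 -2.3 -3.2 -2.6 -1.9
 -1.6  0.6]
```

```bash
python3 - <<'E'
from h import *
d=np.load("w2.npz"); W=(d["mtx"],d["R"],d["t"]); print(W[1].round(3).tolist())
q={0:(676,447),1:(203,447),2:(140,140),3:(698,132)}
P=np.array([[-43,-65,0],[-43,65,0],[43,65,0],[43,-65,0.]])
uv=np.array([[190+u/4-.4,87+v/4-.4] for u,v in q.values()])
f=lambda p:(proj(W,Ro.from_rotvec(p[3:]).apply(P)+p[:3])-uv).ravel()
r=least_squares(f,[529,-159,86,*Ro.from_euler('zy',[-.22,-.52]).as_rotvec()],x_scale=[10,10,10,.1,.1,.1])
print(r.x[:3],Ro.from_rotvec(r.x[3:]).as_euler('ZYX'),r.fun.round(1))
m=rect(43,65,np.pi/6)
for yw in (-.26,-.23,-.2): 
  r=least_squares(lambda p:np.concatenate([proj(W,m([*p,yw],i))[0]-uv[i] for i in range(4)]),[529,-159,86]); print(yw,r.x,r.fun.round(1))
E
```

```text
[[-0.217, -0.975, -0.041], [-0.972, 0.212, 0.102], [-0.091, 0.062, -0.994]]
[ 528.82531175 -158.77474555   90.77503254] [-0.20963621 -0.47152827 -0.00858814] [ 0.9 -0.3 -0.8 -0.2  0.3  0.1 -0.5  0.3]
-0.26 [ 528.48265809 -160.05178641   90.28766408] [-2.2 -1.2 -4.1 -1.   2.5 -1.4  3.   3.3]
-0.23 [ 528.52520451 -160.04753908   90.48414963] [-0.9 -2.7 -2.7  0.5  1.2  0.6  1.9  1.2]
-0.2 [ 528.56483108 -160.01468569   90.44991738] [ 0.4 -4.2 -1.3  1.9  0.1  2.6  0.7 -0.7]
```

```bash
sed -i "s/'zy'/'ZY'/g" h.py; python3 - <<'E'
from h import *
d=np.load("w2.npz"); W=(d["mtx"],d["R"],d["t"]); S=CAM["scene"]
q={0:(676,447),1:(203,447),2:(140,140),3:(698,132)}
ow=[(W,i,np.array([190+u/4-.4,87+v/4-.4])) for i,(u,v) in q.items()]
a=[(241,165),(278.4,180.4),(263,190),(222.4,175)]
os_=[(S,i,a[i]) for i in range(4)]
m=rect(43,65,np.pi/6)
for o in (ow,ow+os_):
    r=fit(o,m,[530,-152,84,-.22]);print(r.x.round(3),r.fun.round(1))
go([470,237,300],yaw=.112,tilt=0)
E
```

```text
[ 5.28759e+02 -1.59018e+02  9.17460e+01 -2.14000e-01] [ 0.9 -1.4 -0.6 -1.2 -0.4  0.7  0.2  1.2]
[ 5.29435e+02 -1.57868e+02  8.57310e+01 -2.11000e-01] [-0.6 -2.5 -0.1 -2.   0.3  1.3 -1.9  1.4 -3.  -0.8 -2.2 -1.2 -1.5  0.2
 -1.2 -1.1]
t 1.90 pos [ 476.1 -175.6  256.7] rot [-3.099 -0.195 -0.227] w 85.4 gf 0.0 F [ 0.  -0.4  0.1]
d(cm) [ -8.86 -40.29  -4.45] a [-0.009 -0.201 -0.334] rows>= 8.3
```

```bash
python3 - <<'E'
from h import *
go([476,-30,280],yaw=-.22,tilt=.2)
E
```

```text
t 1.90 pos [ 476.1 -175.6  256.7] rot [-3.099 -0.195 -0.227] w 85.4 gf 0.0 F [ 0.  -0.4  0.1]
d(cm) [ -2.77 -14.3   -2.31] a [-0.041  0.004 -0.007] rows>= 2.9
```

>>> send_rows --series '[{"dx":-2.8,"dy":-14.3,"dz":-2.3,"ax":-0.04,"ay":0,"az":0,"hand":0},{"dx":-2.8,"dy":-14.3,"dz":-2.3,"ax":-0.04,"ay":0,"az":0,"hand":0},{"dx":-2.8,"dy":-14.3,"dz":-2.3,"ax":-0.04,"ay":0,"az":0,"hand":0},{"dx":-2.8,"dy":-14.3,"dz":-2.3,"ax":-0.04,"ay":0,"az":0,"hand":0},{"dx":-2.8,"dy":-14.3,"dz":-2.3,"ax":-0.04,"ay":0,"az":0,"hand":0},{"dx":-2.8,"dy":-14.3,"dz":-2.3,"ax":-0.04,"ay":0,"az":0,"hand":0},{"dx":-2.8,"dy":-14.3,"dz":-2.3,"ax":-0.04,"ay":0,"az":0,"hand":0}]'

```text
clock: 2.6
eef_pos: [475.3, -31.0, 278.7]
tool_rot: [-3.139, -0.193, -0.229]
force: [0.1, -0.0, 0.2]
width: 85.7
gripper_force: 0.0
```

```bash
python3 - <<'E'
from h import *
d=get_image("wrist"); np.savez("w3.npz",**d)
im=d["pixels"][:,:,::-1]
p=proj((d["mtx"],d["R"],d["t"]),[529,-158,86])[0]
x0,y0=max(0,int(p[0])-100),max(0,int(p[1])-75); print(p,x0,y0)
cv2.imwrite("pics/w3.png",cv2.resize(im[y0:y0+150,x0:x0+200],None,fx=4,fy=4,interpolation=cv2.INTER_CUBIC))
go([470,237,290],yaw=.112,tilt=0)
E
```

```text
[421.77997873 130.62665499] 321 55
t 2.65 pos [475.3 -30.9 278.7] rot [-3.139 -0.193 -0.229] w 85.5 gf 0.0 F [0.  0.6 0.1]
d(cm) [ -6.27 -25.97  -2.31] a [ 0.03  -0.192 -0.34 ] rows>= 5.4
```

View pics/w3.png

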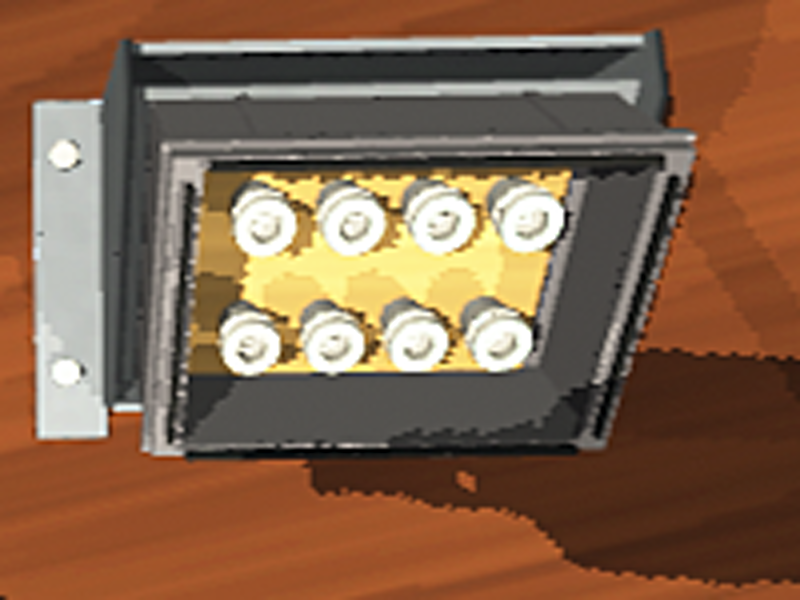

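The second view gives rim corners at back-left (162,138), back-right (695,132), front-right (605,450) and front-left (147,453), all in crop pixels.

```bash
python3 - <<'E'
from h import *
L=lambda n:(lambda d:(d["mtx"],d["R"],d["t"]))(np.load(n))
W2,W3,S=L("w2.npz"),L("w3.npz"),CAM["scene"]
q2={0:(676,447),1:(203,447),2:(140,140),3:(698,132)}
q3={0:(605,450),1:(147,453),2:(162,138),3:(695,132)}
o=[(W2,i,np.array([190+u/4-.4,87+v/4-.4])) for i,(u,v) in q2.items()]
o3=[(W3,i,np.array([321+u/4-.4,55+v/4-.4])) for i,(u,v) in q3.items()]
for i in range(4): print(i,tri([(c,uv) for c,j,uv in o+o3 if j==i]).round(1))
m=rect(43,65,np.pi/6)
a=[(241,165),(278.4,180.4),(263,190),(222.4,175)]
for q in (o3,o+o3,o+o3+[(S,i,a[i]) for i in range(4)]):
    r=fit(q,m,[530,-152,84,-.22]);print(r.x.round(3),r.fun.round(1))
E
```

```text
0 [ 476.1 -213.8   63.5]
1 [504.6 -85.   60.8]
2 [ 582.3 -100.8  102.7]
3 [ 553.7 -231.8  102.9]
[ 5.29033e+02 -1.53941e+02  9.44240e+01 -2.11000e-01] [-0.1 -1.9 -1.1 -0.6 -0.   1.5  1.1  0.4]
[ 5.29418e+02 -1.57717e+02  8.72910e+01 -2.12000e-01] [-0.7 -2.3 -0.6 -1.8 -0.4  1.1 -1.9  1.3  0.1 -3.   1.3 -1.8  2.7  1.8
  0.9  0.9]
[ 5.29564e+02 -1.57487e+02  8.63300e+01 -2.10000e-01] [-0.9 -2.5 -0.6 -1.9 -0.4  1.3 -2.3  1.2 -0.5 -3.2  1.  -1.8  2.3  2.
  0.   0.9 -3.  -0.9 -2.1 -1.3 -1.4  0.1 -1.1 -1.1]
```

>>> send_rows --series '[{"dx":-6.3,"dy":-26,"dz":-2.3,"ax":0.03,"ay":-0.19,"az":-0.34,"hand":0},{"dx":-6.3,"dy":-26,"dz":-2.3,"ax":0.03,"ay":-0.19,"az":-0.34,"hand":0},{"dx":-6.3,"dy":-26,"dz":-2.3,"ax":0.03,"ay":-0.19,"az":-0.34,"hand":0},{"dx":-6.3,"dy":-26,"dz":-2.3,"ax":0.03,"ay":-0.19,"az":-0.34,"hand":0},{"dx":-6.3,"dy":-26,"dz":-2.3,"ax":0.03,"ay":-0.19,"az":-0.34,"hand":0},{"dx":-6.3,"dy":-26,"dz":-2.3,"ax":0.03,"ay":-0.19,"az":-0.34,"hand":0},{"dx":-6.3,"dy":-26,"dz":-2.3,"ax":0.03,"ay":-0.19,"az":-0.34,"hand":0},{"dx":-6.3,"dy":-26,"dz":-2.3,"ax":0.03,"ay":-0.19,"az":-0.34,"hand":0},{"dx":-6.3,"dy":-26,"dz":-2.3,"ax":0.03,"ay":-0.19,"az":-0.34,"hand":0},{"dx":-6.3,"dy":-26,"dz":-2.3,"ax":0.03,"ay":-0.19,"az":-0.34,"hand":0}]'

```text
clock: 3.65
eef_pos: [469.6, 237.0, 290.0]
tool_rot: [3.14, -0.002, 0.112]
force: [-0.0, -0.2, -0.5]
width: 85.5
gripper_force: 0.0
```

```bash
python3 - <<'E'
from h import *
d=get_image("wrist"); np.savez("w4.npz",**d)
im=d["pixels"][:,:,::-1]
p=proj((d["mtx"],d["R"],d["t"]),[502,237.5,55])[0]
x0,y0=max(0,int(p[0])-100),max(0,int(p[1])-75); print(p,x0,y0)
cv2.imwrite("pics/w4.png",cv2.resize(im[y0:y0+150,x0:x0+200],None,fx=4,fy=4,interpolation=cv2.INTER_CUBIC))
go([502,237.5,150],yaw=.112,tilt=0)
E
```

```text
[320.02705215 137.20337823] 220 62
t 3.70 pos [469.5 237.3 290. ] rot [ 3.141e+00 -2.000e-03  1.120e-01] w 85.4 gf 0.0 F [ 1.  -0.1  0.1]
d(cm) [ 3.21  0.33 14.01] a [ 0.001 -0.002  0.   ] rows>= 2.9
```

View pics/w4.png

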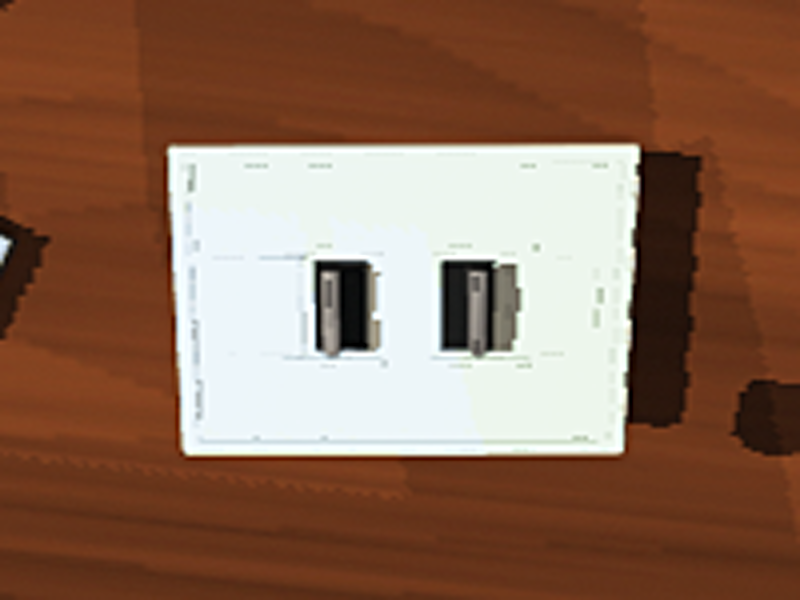

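The cover top's corners in the crop are (168,146), (639,146), (624,453) and (184,455), with the tabs centred near (345,305) and (480,305).

```bash
python3 - <<'E'
from h import *
d=np.load("w4.npz"); W=(d["mtx"],d["R"],d["t"]); S,D=CAM["scene"],CAM["side"]
q={0:(624,453),1:(184,455),2:(168,146),3:(639,146)}
a=[(364.4,187),(411.2,190.6),(410.6,217.6),(362.4,213)]
b=[(290.4,246.4),(255,278.6),(229.8,259.6),(265.4,228)]
o=[(W,i,np.array([220+u/4-.4,62+v/4-.4])) for i,(u,v) in q.items()]
for Q in (o,o+[(S,i,a[i]) for i in range(4)]+[(D,i,b[i]) for i in range(4)]):
    r=fit(Q,rect(45,67),[502,237,55,.1]);print(r.x.round(3),r.fun.round(1))
c=r.x
go([502,237.5,110],yaw=c[3])
E
```

```text
[5.01045e+02 2.36759e+02 5.35810e+01 1.14000e-01] [-0.2  0.2  0.1  0.   0.1  0.   0.  -0.3]
[5.01130e+02 2.36926e+02 5.22780e+01 1.14000e-01] [-0.5 -0.1  0.1 -0.3  0.1 -0.1 -0.3 -0.3 -0.9 -1.3 -1.4 -0.6 -0.6 -0.9
 -0.7 -0.9 -0.3 -0.3 -0.4  0.8 -0.4  0.2 -0.2  0.4]
t 3.70 pos [469.5 237.3 290. ] rot [ 3.141e+00 -2.000e-03  1.120e-01] w 85.4 gf 0.0 F [ 1.  -0.1  0.1]
d(cm) [ 3.2   0.33 18.01] a [ 0.001 -0.002 -0.001] rows>= 3.7
```

>>> send_rows --series '[{"dx":3.13,"dy":0.4,"dz":5,"ax":0,"ay":0,"az":0,"hand":0},{"dx":3.13,"dy":0.4,"dz":10,"ax":0,"ay":0,"az":0,"hand":0},{"dx":3.13,"dy":0.4,"dz":14,"ax":0,"ay":0,"az":0,"hand":0},{"dx":3.13,"dy":0.4,"dz":17,"ax":0,"ay":0,"az":0,"hand":0},{"dx":3.13,"dy":0.4,"dz":20,"ax":0,"ay":0,"az":0,"hand":0},{"dx":3.13,"dy":0.4,"dz":22,"ax":0,"ay":0,"az":0,"hand":0},{"dx":3.13,"dy":0.4,"dz":22.5,"ax":0,"ay":0,"az":0,"hand":0},{"dx":3.13,"dy":0.4,"dz":22.5,"ax":0,"ay":0,"az":0,"hand":0},{"dx":3.13,"dy":0.4,"dz":22.5,"ax":0,"ay":0,"az":0,"hand":0}]'

```text
clock: 4.6
eef_pos: [501.9, 238.7, 66.1]
tool_rot: [-3.141, -0.004, 0.115]
force: [0.6, 0.0, -0.9]
width: 85.0
gripper_force: 0.0
```

```bash
python3 - <<'E'
from h import *
go([501.1,236.8,57],yaw=.114)
E
```

```text
t 4.60 pos [501.9 238.7  66.1] rot [-3.141 -0.004  0.115] w 85.0 gf 0.0 F [ 0.6  0.  -0.9]
d(cm) [-0.11  0.18  0.91] a [-0.    -0.004  0.001] rows>= 0.2
```

>>> send_rows --series '[{"dx":-0.1,"dy":0.18,"dz":0.5,"ax":0,"ay":0,"az":0,"hand":0.35},{"dx":-0.1,"dy":0.18,"dz":0.5,"ax":0,"ay":0,"az":0,"hand":0.35},{"dx":-0.1,"dy":0.18,"dz":0.5,"ax":0,"ay":0,"az":0,"hand":0.35},{"dx":-0.1,"dy":0.18,"dz":0.7,"ax":0,"ay":0,"az":0,"hand":0.35},{"dx":-0.1,"dy":0.18,"dz":0.8,"ax":0,"ay":0,"az":0,"hand":0.35}]'

```text
clock: 5.1
eef_pos: [500.3, 236.8, 57.1]
tool_rot: [3.141, -0.002, 0.115]
force: [0.9, -0.5, -0.4]
width: 55.4
gripper_force: 0.0
```

```bash
python3 - <<'E'
from h import *
go([501.1,236.8,57],yaw=.114)
a=[]
for n in ("wrist","side"):
    d=get_image(n); K=(d["mtx"],d["R"],d["t"]); p=proj(K,[501,237,65])[0].astype(int)
    im=d["pixels"][:,:,::-1]; h=(50,40) if n=="side" else (100,80)
    x,y=max(0,min(p[0]-h[0],640-2*h[0])),max(0,min(p[1]-h[1],400-2*h[1])); print(n,x,y)
    a.append(cv2.resize(im[y:y+2*h[1],x:x+2*h[0]],(400,320),interpolation=cv2.INTER_CUBIC))
cv2.imwrite("pics/g1.png",np.hstack(a))
E
```

```text
t 5.10 pos [500.3 236.8  57.1] rot [ 3.141e+00 -2.000e-03  1.150e-01] w 55.4 gf 0.0 F [ 0.9 -0.5 -0.4]
d(cm) [0.08 0.01 0.01] a [ 0.    -0.002  0.001] rows>= 0.0
wrist 217 181
side 209 210
```

View pics/g1.png

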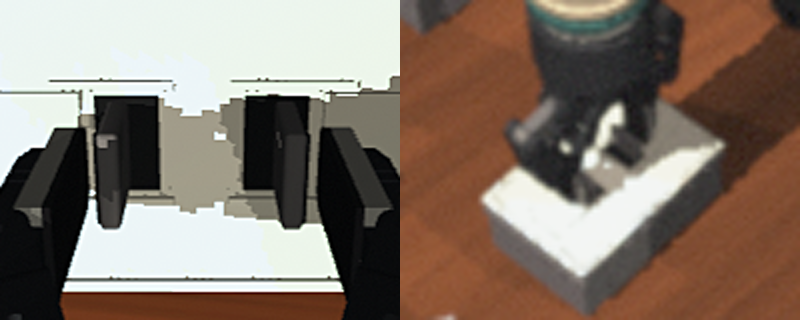

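The left half shows the fingers straddling the two tabs, at about (70,170) and (335,170), but their front edges seem set slightly back along x. I'll check by projection.

```bash
python3 - <<'E'
from h import *
d=get_image("wrist"); K=(d["mtx"],d["R"],d["t"])
R=Ro.from_euler('z',.114)
for z in (57,59,63):
  for x in (11,-11):
    P=R.apply([[x,27.7,z],[x,-27.7,z]])+[500.3,236.8,0]
    print("tip",z,x,((proj(K,P)-[217,181])*2).round(0).tolist())
for z in (55,75):
    P=R.apply([[12,23,z],[12,-23,z],[-12,23,z]])+[501.1,236.8,0]
    print("tab",z,((proj(K,P)-[217,181])*2).round(0).tolist())
E
```

```text
tip 57 11 [[88.0, 107.0], [314.0, 108.0]]
tip 57 -11 [[92.0, 187.0], [310.0, 187.0]]
tip 59 11 [[86.0, 111.0], [316.0, 111.0]]
tip 59 -11 [[91.0, 191.0], [311.0, 191.0]]
tip 63 11 [[83.0, 118.0], [319.0, 118.0]]
tip 63 -11 [[88.0, 200.0], [314.0, 200.0]]
tab 55 [[108.0, 97.0], [295.0, 98.0], [112.0, 184.0]]
tab 75 [[95.0, 133.0], [307.0, 134.0], [100.0, 229.0]]
```

>>> send_rows --series '[{"dx":0.07,"dy":0,"dz":0.1,"ax":0,"ay":0,"az":0,"hand":0.35},{"dx":0.07,"dy":0,"dz":0.2,"ax":0,"ay":0,"az":0,"hand":0.35},{"dx":0.07,"dy":0,"dz":0.2,"ax":0,"ay":0,"az":0,"hand":0.35}]'

```text
clock: 5.55
eef_pos: [500.9, 236.7, 54.9]
tool_rot: [3.141, -0.002, 0.115]
force: [-0.3, -0.5, -0.3]
width: 55.4
gripper_force: 0.0
```

>>> send_rows --series '[{"dx":0,"dy":0,"dz":0.1,"ax":0,"ay":0,"az":0,"hand":0.35},{"dx":0,"dy":0,"dz":0.15,"ax":0,"ay":0,"az":0,"hand":0.35},{"dx":0,"dy":0,"dz":0.15,"ax":0,"ay":0,"az":0,"hand":0.35}]'

```text
clock: 5.85
eef_pos: [500.9, 236.8, 53.4]
tool_rot: [3.141, -0.002, 0.115]
force: [-0.1, 0.5, 0.9]
width: 55.8
gripper_force: 0.0
```

>>> send_rows --series '[{"dx":0,"dy":0,"dz":-0.2,"ax":0,"ay":0,"az":0,"hand":0.5},{"dx":0,"dy":0,"dz":-0.2,"ax":0,"ay":0,"az":0,"hand":0.6},{"dx":0,"dy":0,"dz":-0.2,"ax":0,"ay":0,"az":0,"hand":0.8},{"dx":0,"dy":0,"dz":-0.2,"ax":0,"ay":0,"az":0,"hand":1},{"dx":0,"dy":0,"dz":-0.2,"ax":0,"ay":0,"az":0,"hand":1},{"dx":0,"dy":0,"dz":-0.2,"ax":0,"ay":0,"az":0,"hand":1}]'

```text
clock: 6.45
eef_pos: [500.9, 237.0, 55.8]
tool_rot: [3.141, -0.002, 0.115]
force: [-0.8, 0.3, 5.3]
width: 29.4
gripper_force: 62.6
```

>>> send_rows --series '[{"dx":0,"dy":0,"dz":-0.3,"ax":0,"ay":0,"az":0,"hand":1},{"dx":0,"dy":0,"dz":-0.6,"ax":0,"ay":0,"az":0,"hand":1},{"dx":0,"dy":0,"dz":-1,"ax":0,"ay":0,"az":0,"hand":1},{"dx":0,"dy":0,"dz":-1.6,"ax":0,"ay":0,"az":0,"hand":1},{"dx":0,"dy":0,"dz":-2.2,"ax":0,"ay":0,"az":0,"hand":1},{"dx":0,"dy":0,"dz":-2.6,"ax":0,"ay":0,"az":0,"hand":1},{"dx":0,"dy":0,"dz":-2.6,"ax":0,"ay":0,"az":0,"hand":1}]'

```text
clock: 7.15
eef_pos: [501.5, 237.0, 82.3]
tool_rot: [-3.142, -0.003, 0.115]
force: [-0.2, 0.1, -0.5]
width: 29.5
gripper_force: 61.7
```

```bash
python3 - <<'E'
from h import *
go([501.1,236.8,150],yaw=.114)
a=[]
for n in ("wrist","side"):
    d=get_image(n); im=d["pixels"][:,:,::-1]
    if n=="side": im=im[180:340,150:406]; 
    a.append(cv2.resize(im,(400,250),interpolation=cv2.INTER_CUBIC))
cv2.imwrite("pics/g2.png",np.hstack(a))
E
```

```text
t 7.15 pos [501.5 237.   82.3] rot [-3.142e+00 -3.000e-03  1.150e-01] w 29.5 gf 61.7 F [-0.2  0.1 -0.5]
d(cm) [-0.02  0.01 -6.77] a [-0.    -0.003  0.001] rows>= 1.4
```

View pics/g2.png

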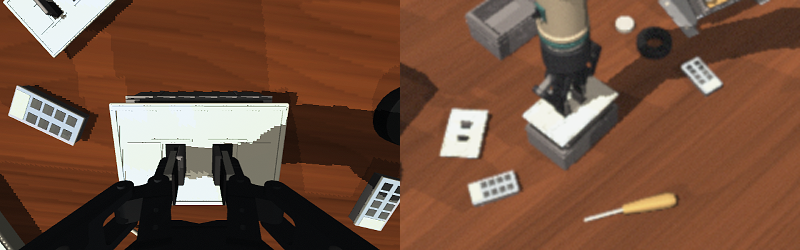

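The left half shows the cover free in the gripper with its far edge at y≈103, and the right half shows the empty tub standing still below it. Next: lift clear, then carry the cover over.

```bash
cat >> h.py <<'E'
M=np.array([529.2,-157.5,86]); YAW=-.212; T=np.pi/6
N=Ro.from_euler('ZY',[YAW,-T]).apply([0,0,1]); UX=Ro.from_euler('ZY',[YAW,-T]).apply([1,0,0]); UY=Ro.from_euler('ZY',[YAW,-T]).apply([0,1,0])
def over(h,off=4.8): go(M+(h+off)*N,yaw=YAW,tilt=T)
def rel():
    s=read_state(); p=s["eef_pos"]-M; print("in mouth frame x,y,h:",(p@UX).round(1),(p@UY).round(1),(p@N-4.8).round(1),"F xyz",(s["force"]@np.c_[UX,UY,N]).round(1),"w %.1f gf %.0f"%(s["width"],s["gripper_force"]))
E
python3 -c "
from h import *
over(70)"
```

```text
t 7.25 pos [501.  236.8  81.7] rot [ 3.141e+00 -2.000e-03  1.150e-01] w 29.8 gf 61.7 F [-0.  -0.4 -2.5]
d(cm) [-5.25 38.29 -6.91] a [-0.086  0.517  0.32 ] rows>= 7.9
```

>>> send_rows --series '[{"dx":0,"dy":0,"dz":-3,"ax":0,"ay":0,"az":0,"hand":1},{"dx":0,"dy":0,"dz":-6,"ax":0,"ay":0,"az":0,"hand":1},{"dx":0,"dy":0,"dz":-9,"ax":0,"ay":0,"az":0,"hand":1},{"dx":0,"dy":0,"dz":-11,"ax":0,"ay":0,"az":0,"hand":1},{"dx":0,"dy":0,"dz":-12,"ax":0,"ay":0,"az":0,"hand":1},{"dx":0,"dy":0,"dz":-12,"ax":0,"ay":0,"az":0,"hand":1}]'

```text
clock: 7.85
eef_pos: [501.3, 237.1, 202.4]
tool_rot: [-3.141, -0.004, 0.115]
force: [0.3, 0.4, -1.8]
width: 29.4
gripper_force: 61.7
```

```bash
python3 - <<'E'
from h import *
over(70)
d=get_image("wrist"); K=(d["mtx"],d["R"],d["t"]); s=read_state()
R=Ro.from_euler('xyz',s["tool_rot"])
g=d["pixels"].astype(int)
cv2.imwrite("pics/w5.png",d["pixels"][:,:,::-1])
for off in (-3,0,3):   # plate top at TCP + off along tool z
    P=R.apply([[45,-67,off],[45,67,off],[45,0,off]])+s["eef_pos"]
    print(off,proj(K,P).round(1).tolist())
white=(g.min(2)>130)
u=int(proj(K,R.apply([45,0,0])+s["eef_pos"])[0,0])
for c in (u-50,u-30,u,u+30): 
    col=np.where(white[100:260,c])[0]; print("col",c,"first white row",100+col[0] if len(col) else None)
v=int(proj(K,R.apply([45,0,0])+s["eef_pos"])[0,1])+8
r=np.where(white[v])[0]; r=r[(r>120)&(r<520)]; print("row",v,r.min(),r.max())
P=R.apply([[40,-67,0],[40,67,0]])+s["eef_pos"]; print(proj(K,P).round(1).tolist())
E
```

```text
t 7.85 pos [501.3 237.1 202.4] rot [-3.141 -0.004  0.115] w 29.4 gf 61.7 F [ 0.3  0.4 -1.8]
d(cm) [-5.32 38.32  5.13] a [-0.087  0.515  0.319] rows>= 7.8
-3 [[170.3, 168.9], [466.1, 168.9], [318.2, 168.9]]
0 [[173.2, 167.6], [463.2, 167.5], [318.2, 167.6]]
3 [[176.0, 166.3], [460.4, 166.3], [318.2, 166.3]]
col 268 first white row 134
col 288 first white row 134
col 318 first white row 134
col 348 first white row 134
row 175 158 461
[[174.6, 178.1], [461.7, 178.1]]
```

```bash
python3 - <<'E'
import cv2
g=cv2.imread("pics/w5.png").min(2)
print(g[178,165:190],g[178,450:475]);print(g[155:176,240],g[155:176,400])
E
```

```text
[224 225 225 220 212 206 196 157 100 100 151 226 242 238 237 236 237 239
 236 145 176 227 100 209 243] [240 207 173 233 237 235 235 235 239 239 191  89   0  12  14  14  16  14
  15  14  13  14  15  13  15]
[ 29  30  29  30  29  28  27  26  24  55 157 222 239 239 201 208 240 237
 236 237 238] [ 11  13  14  13  14  14  13   9   4  41 168 241 236 238 199 201 239 235
 234 235 236]
```

>>> send_rows --series '[{"dx":-5.3,"dy":38.3,"dz":5.1,"ax":-0.087,"ay":0.515,"az":0.319,"hand":1},{"dx":-5.3,"dy":38.3,"dz":5.1,"ax":-0.087,"ay":0.515,"az":0.319,"hand":1},{"dx":-5.3,"dy":38.3,"dz":5.1,"ax":-0.087,"ay":0.515,"az":0.319,"hand":1},{"dx":-5.3,"dy":38.3,"dz":5.1,"ax":-0.087,"ay":0.515,"az":0.319,"hand":1},{"dx":-5.3,"dy":38.3,"dz":5.1,"ax":-0.087,"ay":0.515,"az":0.319,"hand":1},{"dx":-5.3,"dy":38.3,"dz":5.1,"ax":-0.087,"ay":0.515,"az":0.319,"hand":1},{"dx":-5.3,"dy":38.3,"dz":5.1,"ax":-0.087,"ay":0.515,"az":0.319,"hand":1},{"dx":-5.3,"dy":38.3,"dz":5.1,"ax":-0.087,"ay":0.515,"az":0.319,"hand":1},{"dx":-5.3,"dy":38.3,"dz":5.1,"ax":-0.087,"ay":0.515,"az":0.319,"hand":1},{"dx":-5.3,"dy":38.3,"dz":5.1,"ax":-0.087,"ay":0.515,"az":0.319,"hand":1}]'

```text
clock: 8.9
eef_pos: [514.0, -113.5, 223.2]
tool_rot: [-3.141, -0.474, -0.203]
force: [-0.1, -0.4, -1.6]
width: 29.8
gripper_force: 61.7
```

>>> send_rows --series '[{"dx":0,"dy":0,"dz":0,"ax":0,"ay":0,"az":0,"hand":1},{"dx":0,"dy":0,"dz":0,"ax":0,"ay":0,"az":0,"hand":1}]'

```text
clock: 9.1
eef_pos: [513.0, -115.3, 222.3]
tool_rot: [-3.141, -0.471, -0.21]
force: [0.4, 1.4, 0.0]
width: 29.8
gripper_force: 61.7
```

```bash
sed -i 's/4\.8/5.5/g' h.py; python3 -c "
from h import *
over(28); rel()"
```

```text
t 9.10 pos [ 513.  -115.3  222.3] rot [-3.141 -0.471 -0.21 ] w 29.8 gf 61.7 F [0.4 1.4 0. ]
d(cm) [-4.17  3.79  9.92] a [-0.002  0.052  0.002] rows>= 2.3
in mouth frame x,y,h: 46.8 37.8 124.9 F xyz [ 0.1  1.4 -0. ] w 29.8 gf 62
```

>>> send_rows --series '[{"dx":-4.2,"dy":3.8,"dz":4,"ax":0,"ay":0.052,"az":0,"hand":1},{"dx":-4.2,"dy":3.8,"dz":6,"ax":0,"ay":0.052,"az":0,"hand":1},{"dx":-4.2,"dy":3.8,"dz":8.7,"ax":0,"ay":0.052,"az":0,"hand":1},{"dx":-4.2,"dy":3.8,"dz":8.7,"ax":0,"ay":0.052,"az":0,"hand":1},{"dx":-4.2,"dy":3.8,"dz":8.7,"ax":0,"ay":0.052,"az":0,"hand":1},{"dx":-4.2,"dy":3.8,"dz":8.7,"ax":0,"ay":0.052,"az":0,"hand":1},{"dx":-4.2,"dy":3.8,"dz":8.7,"ax":0,"ay":0.052,"az":0,"hand":1}]'

```text
clock: 9.8
eef_pos: [529.2, -172.2, 182.7]
tool_rot: [-3.127, -0.453, -0.189]
force: [0.3, -0.1, -1.4]
width: 29.8
gripper_force: 61.7
```

```bash
python3 -c "
from h import *
over(22); rel()
for n in ('side','scene','wrist'): 
    d=get_image(n); cv2.imwrite(f'pics/p_{n}.png',d['pixels'][:,:,::-1]); np.savez(f'p_{n}.npz',**d)
a=[cv2.resize(cv2.imread('pics/p_side.png')[130:220,300:420],(400,300),interpolation=2),cv2.resize(cv2.imread('pics/p_wrist.png')[80:260,200:440],(400,300),interpolation=2)]
cv2.imwrite('pics/p1.png',np.hstack(a))"
```

```text
t 9.80 pos [ 529.2 -172.2  182.7] rot [-3.127 -0.453 -0.189] w 29.8 gf 61.7 F [ 0.3 -0.1 -1.4]
d(cm) [-4.67 -1.39  5.85] a [-0.026  0.071  0.02 ] rows>= 1.5
in mouth frame x,y,h: 51.0 -14.4 76.7 F xyz [-0.5  0.  -1.3] w 29.8 gf 62
```

View pics/p1.png

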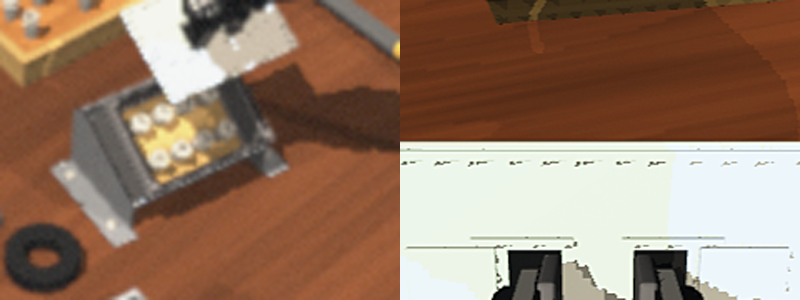

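The side view shows the cover held uphill of the mouth, and it has stopped moving towards it. I suspect a joint limit.

```bash
python3 -c "
from h import *
s=read_state(); print(s['qpos'].round(3), s['qd'].round(3))"
```

```text
[ 0.748  0.499 -0.611  2.239  1.501  0.233 -2.941] [ 0.009  0.001  0.001 -0.003  0.003 -0.001 -0.001]
```

>>> send_rows --series '[{"dx":0,"dy":0,"dz":-5,"ax":0,"ay":-0.1,"az":0.15,"hand":1},{"dx":0,"dy":0,"dz":-5,"ax":0,"ay":-0.1,"az":0.3,"hand":1},{"dx":0,"dy":0,"dz":-5,"ax":0,"ay":-0.1,"az":0.45,"hand":1},{"dx":0,"dy":0,"dz":-5,"ax":0,"ay":-0.1,"az":0.6,"hand":1}]'

```text
clock: 10.35
eef_pos: [507.9, -169.1, 229.9]
tool_rot: [-2.965, -0.335, -0.626]
force: [-0.0, -0.6, -1.3]
width: 29.7
gripper_force: 61.7
```

```bash
python3 -c "
from h import *
s=read_state(); print(s['qpos'].round(3)); rel()"
```

```text
[ 0.904  0.425 -0.799  2.164  0.787  0.386 -2.652]
in mouth frame x,y,h: 56.0 -15.8 128.3 F xyz [-0.6 -0.6 -1.2] w 29.7 gf 62
```

```bash
python3 -c "
from h import *
go([500,-160,250],yaw=.6,tilt=0.05)"
```

```text
t 10.35 pos [ 507.9 -169.1  229.9] rot [-2.965 -0.335 -0.626] w 29.7 gf 61.7 F [-0.  -0.6 -1.3]
d(cm) [-0.44 -0.67 -2.2 ] a [ 0.082 -0.353 -1.177] rows>= 8.2
```

>>> send_rows --series '[{"dx":-0.4,"dy":-0.7,"dz":-2.2,"ax":0.08,"ay":-0.35,"az":-1.18,"hand":1},{"dx":-0.4,"dy":-0.7,"dz":-2.2,"ax":0.08,"ay":-0.35,"az":-1.18,"hand":1},{"dx":-0.4,"dy":-0.7,"dz":-2.2,"ax":0.08,"ay":-0.35,"az":-1.18,"hand":1},{"dx":-0.4,"dy":-0.7,"dz":-2.2,"ax":0.08,"ay":-0.35,"az":-1.18,"hand":1},{"dx":-0.4,"dy":-0.7,"dz":-2.2,"ax":0.08,"ay":-0.35,"az":-1.18,"hand":1},{"dx":-0.4,"dy":-0.7,"dz":-2.2,"ax":0.08,"ay":-0.35,"az":-1.18,"hand":1},{"dx":-0.4,"dy":-0.7,"dz":-2.2,"ax":0.08,"ay":-0.35,"az":-1.18,"hand":1},{"dx":-0.4,"dy":-0.7,"dz":-2.2,"ax":0.08,"ay":-0.35,"az":-1.18,"hand":1},{"dx":-0.4,"dy":-0.7,"dz":-2.2,"ax":0.08,"ay":-0.35,"az":-1.18,"hand":1},{"dx":-0.4,"dy":-0.7,"dz":-2.2,"ax":0.08,"ay":-0.35,"az":-1.18,"hand":1}]'

```text
clock: 11.35
eef_pos: [500.5, -161.0, 247.9]
tool_rot: [3.138, -0.048, 0.606]
force: [-0.5, 0.3, -1.6]
width: 29.8
gripper_force: 61.7
```

```bash
python3 -c "
from h import *
s=read_state(); print(s['qpos'].round(3)); go([500,-160,250],yaw=1.9,tilt=0.0)"
```

```text
[ 1.02   0.676 -1.203  1.852  0.7    1.075 -1.407]
t 11.35 pos [ 500.5 -161.   247.9] rot [ 3.138 -0.048  0.606] w 29.8 gf 61.7 F [-0.5  0.3 -1.6]
d(cm) [ 0.03 -0.11 -0.21] a [ 0.035 -0.039 -1.293] rows>= 8.6
```

>>> send_rows --series '[{"dx":0,"dy":-0.1,"dz":-0.2,"ax":0.03,"ay":-0.04,"az":-1.3,"hand":1},{"dx":0,"dy":-0.1,"dz":-0.2,"ax":0.03,"ay":-0.04,"az":-1.3,"hand":1},{"dx":0,"dy":-0.1,"dz":-0.2,"ax":0.03,"ay":-0.04,"az":-1.3,"hand":1},{"dx":0,"dy":-0.1,"dz":-0.2,"ax":0.03,"ay":-0.04,"az":-1.3,"hand":1},{"dx":0,"dy":-0.1,"dz":-0.2,"ax":0.03,"ay":-0.04,"az":-1.3,"hand":1},{"dx":0,"dy":-0.1,"dz":-0.2,"ax":0.03,"ay":-0.04,"az":-1.3,"hand":1},{"dx":0,"dy":-0.1,"dz":-0.2,"ax":0.03,"ay":-0.04,"az":-1.3,"hand":1},{"dx":0,"dy":-0.1,"dz":-0.2,"ax":0.03,"ay":-0.04,"az":-1.3,"hand":1},{"dx":0,"dy":-0.1,"dz":-0.2,"ax":0.03,"ay":-0.04,"az":-1.3,"hand":1},{"dx":0,"dy":-0.1,"dz":-0.2,"ax":0.03,"ay":-0.04,"az":-1.3,"hand":1}]'

```text
clock: 12.35
eef_pos: [499.2, -160.8, 249.9]
tool_rot: [3.139, 0.004, 1.905]
force: [0.1, 0.4, -1.9]
width: 30.0
gripper_force: 61.7
```

```bash
sed -i "s/R=Ro.from_euler('ZY',\[yaw,-tilt\])\*/R=Ro.from_euler('ZY',[yaw,-tilt])*Ro.from_euler('z',flip)*/; s/tilt=0):$/tilt=0,flip=0):/; s/yaw=YAW,tilt=T)/yaw=YAW,tilt=T,flip=np.pi)/" h.py; grep -n flip h.py; python3 -c "
from h import *
s=read_state(); print(s['qpos'].round(3)); go([500,-160,250],yaw=YAW,tilt=0.1,flip=np.pi)"
```

```text
18:def rect(hx,hy,tilt=0,flip=0):
22:def go(pos,R=None,yaw=None,tilt=0,flip=0):
25:    R=Ro.from_euler('ZY',[yaw,-tilt])*Ro.from_euler('z',flip)*Ro.from_euler('x',np.pi)
31:def over(h,off=5.5): go(M+(h+off)*N,yaw=YAW,tilt=T,flip=np.pi)
[ 0.997  0.701 -1.231  1.828  0.732  1.155 -0.151]
t 12.35 pos [ 499.2 -160.8  249.9] rot [3.139 0.004 1.905] w 30.0 gf 61.7 F [ 0.1  0.4 -1.9]
d(cm) [ 0.04  0.1  -0.01] a [-0.051 -0.086 -1.023] rows>= 6.9
```

```bash
cat > fk.py <<'E'
from h import *
Q=np.array([[1.19521761,0.62929754,0.03845879,1.5182593,-0.02701194,0.9963201,-0.02001053],[.748,.499,-.611,2.239,1.501,.233,-2.941],[.904,.425,-.799,2.164,.787,.386,-2.652],[1.02,.676,-1.203,1.852,.7,1.075,-1.407],[.997,.701,-1.231,1.828,.732,1.155,-.151]])
P=np.array([[198.0,-618.5,230.46],[529.2,-172.2,182.7],[507.9,-169.1,229.9],[500.5,-161,247.9],[499.2,-160.8,249.9]])
E_=np.array([[-3.1398,0,.3098],[-3.127,-.453,-.189],[-2.965,-.335,-.626],[3.138,-.048,.606],[3.139,.004,1.905]])
RT=Ro.from_euler('xyz',E_)
import itertools
LO=np.array([-3.06,-.37,-1.25,.18,-1.1,.23,-2.94]);HI=np.array([3.06,2.12,1.32,2.47,4.24,1.98,2.94])
def rots(q,s,phi,psi):
    R=Ro.identity();out=[]
    for i,ax in enumerate('zyzyzyz'):
        a=s[i]*q[i]+(phi if i==0 else psi if i==6 else 0)
        out.append(R:=R*Ro.from_euler(ax,a))
    return out
def calib():
    best=None
    for s3 in itertools.product([1,-1],repeat=4):
        s=[s3[0],1,s3[1],1,s3[2],1,s3[3]]
        f=lambda x:np.concatenate([(rots(q,s,*x)[-1].inv()*r).as_rotvec() for q,r in zip(Q,RT)])
        for x0 in itertools.product([-2.4,0,2.4],[-1.6,0,1.6,3.1]):
            r=least_squares(f,x0)
            if best is None or r.cost<best[0]: best=(r.cost,s,r.x,np.abs(r.fun).max())
    _,s,x,_e=best
    A=[];b=[]
    for q,p in zip(Q,P):
        ms=[Ro.identity()]+rots(q,s,*x); A.append(np.hstack([m.as_matrix() for m in ms])); b.append(p)
    A=np.vstack(A);b=np.hstack(b); w=1e-2*np.array(([1,1,.02])*8); # prefer axial offsets
    o=np.linalg.lstsq(np.vstack([A,np.diag(w)]),np.r_[b,np.zeros(24)],rcond=None)[0]
    return s,x,o,best,np.abs(A@o-b).max()
if __name__=="__main__":
    s,x,o,be,e=calib(); print(s,x.round(3),"rot err",be[3].round(4),"pos err",e.round(2)); print(o.reshape(8,3).round(1))
E
python3 fk.py
```

```text
[-1, 1, -1, 1, -1, 1, -1] [1.000e-03 1.571e+00] rot err 0.0017 pos err 0.03
[[-3.800e+00 -3.000e-01  1.691e+02]
 [-1.100e+00 -3.800e+00  1.691e+02]
 [ 5.000e+00 -3.800e+00  2.787e+02]
 [-9.000e-01 -7.900e+00  2.787e+02]
 [ 0.000e+00 -7.900e+00  1.917e+02]
 [-3.000e-01 -7.000e-01  1.917e+02]
 [ 1.000e+00 -7.000e-01  1.738e+02]
 [-0.000e+00 -2.000e-01  1.738e+02]]
```

```bash
cat > ik.py <<'E'
from fk import *
s,x,o,_,_=calib(); O=o.reshape(8,3)
def fk(q):
    ms=[Ro.identity()]+rots(q,s,*x); return sum(m.apply(v) for m,v in zip(ms,O)),ms[-1]
def ik(pos,R,q0,reg=1e-3,m=.05):
    f=lambda q:np.r_[(fk(q)[0]-pos)/300,(fk(q)[1].inv()*R).as_rotvec(),reg*(q-q0)]
    r=least_squares(f,np.clip(q0,LO+m+.001,HI-m-.001),bounds=(LO+m,HI-m)); e=np.abs(r.fun[:6]).max(); return r.x,e
if __name__=="__main__":
    q0=read_state()["qpos"]; rng=np.random.default_rng(0); sols=[]
    for fl in (0,np.pi):
        R=Ro.from_euler('ZY',[YAW,-T])*Ro.from_euler('z',fl)*Ro.from_euler('x',np.pi)
        for k in range(40):
            q,e=ik(M+5.5*N,R,q0 if k==0 else rng.uniform(LO,HI),1e-4)
            if e<.005: sols.append((np.abs(q-q0).max(),fl,q.round(2),np.min(np.r_[q-LO,HI-q]).round(2)))
    for z in sorted(sols,key=lambda z:z[0])[:12]: print(z)
    print(len(sols))
E
python3 ik.py
```

```text
(np.float64(1.3015642204953908), 3.141592653589793, array([ 0.98,  1.  , -1.2 ,  2.38,  2.03,  0.96, -0.25]), np.float64(0.05))
(np.float64(1.303276686887774), 3.141592653589793, array([ 0.98,  1.  , -1.19,  2.38,  2.03,  0.95, -0.26]), np.float64(0.06))
(np.float64(1.3059496447229475), 3.141592653589793, array([ 0.98,  1.  , -1.19,  2.38,  2.04,  0.95, -0.26]), np.float64(0.06))
(np.float64(1.305952396760563), 3.141592653589793, array([ 0.98,  1.  , -1.19,  2.38,  2.04,  0.95, -0.26]), np.float64(0.06))
(np.float64(1.3062025305004936), 3.141592653589793, array([ 0.98,  1.  , -1.19,  2.38,  2.04,  0.95, -0.26]), np.float64(0.06))
(np.float64(1.3070016848346855), 3.141592653589793, array([ 0.98,  1.  , -1.18,  2.38,  2.04,  0.95, -0.26]), np.float64(0.07))
(np.float64(1.307330849627104), 3.141592653589793, array([ 0.98,  0.99, -1.18,  2.38,  2.04,  0.94, -0.26]), np.float64(0.07))
(np.float64(1.308980866710344), 3.141592653589793, array([ 0.98,  0.99, -1.18,  2.38,  2.04,  0.94, -0.26]), np.float64(0.07))
(np.float64(1.310913045051315), 3.141592653589793, array([ 0.98,  0.99, -1.18,  2.38,  2.04,  0.94, -0.27]), np.float64(0.07))
(np.float64(1.3125936663312219), 3.141592653589793, array([ 0.97,  0.99, -1.17,  2.38,  2.04,  0.93, -0.27]), np.float64(0.08))
(np.float64(1.3145718723617779), 3.141592653589793, array([ 0.97,  0.98, -1.17,  2.38,  2.05,  0.93, -0.27]), np.float64(0.08))
(np.float64(1.4335270106938576), 3.141592653589793, array([ 0.87,  0.86, -0.95,  2.38,  2.17,  0.75, -0.43]), np.float64(0.09))
45
```

>>> send_rows --series '[{"dx":0,"dy":0.1,"dz":0,"ax":-0.05,"ay":-0.086,"az":-1.02,"hand":1},{"dx":0,"dy":0.1,"dz":0,"ax":-0.05,"ay":-0.086,"az":-1.02,"hand":1},{"dx":0,"dy":0.1,"dz":0,"ax":-0.05,"ay":-0.086,"az":-1.02,"hand":1},{"dx":0,"dy":0.1,"dz":0,"ax":-0.05,"ay":-0.086,"az":-1.02,"hand":1},{"dx":0,"dy":0.1,"dz":0,"ax":-0.05,"ay":-0.086,"az":-1.02,"hand":1},{"dx":0,"dy":0.1,"dz":0,"ax":-0.05,"ay":-0.086,"az":-1.02,"hand":1},{"dx":0,"dy":0.1,"dz":0,"ax":-0.05,"ay":-0.086,"az":-1.02,"hand":1},{"dx":0,"dy":0.1,"dz":0,"ax":-0.05,"ay":-0.086,"az":-1.02,"hand":1},{"dx":0,"dy":0.1,"dz":0,"ax":-0.05,"ay":-0.086,"az":-1.02,"hand":1}]'

```text
clock: 13.25
eef_pos: [500.3, -160.6, 249.9]
tool_rot: [-3.142, 0.099, 2.922]
force: [0.1, 0.0, -0.4]
width: 29.6
gripper_force: 61.7
```

```bash
python3 -c "
from h import *
s=read_state(); print(s['qpos'].round(3)); over(80)"
```

```text
[ 1.037  0.654 -1.237  1.91   0.775  1.028  0.829]
t 13.25 pos [ 500.3 -160.6  249.9] rot [-3.142  0.099  2.922] w 29.6 gf 61.7 F [ 0.1  0.  -0.4]
d(cm) [2.4  0.9  8.79] a [-0.003 -0.424 -0.008] rows>= 2.8
```

>>> send_rows --series '[{"dx":0.5,"dy":0.2,"dz":1,"ax":0,"ay":-0.12,"az":0,"hand":1},{"dx":1,"dy":0.4,"dz":3,"ax":0,"ay":-0.24,"az":0,"hand":1},{"dx":1.7,"dy":0.7,"dz":5,"ax":0,"ay":-0.36,"az":0,"hand":1},{"dx":2.4,"dy":0.9,"dz":7,"ax":0,"ay":-0.424,"az":0,"hand":1},{"dx":2.4,"dy":0.9,"dz":8.8,"ax":0,"ay":-0.424,"az":0,"hand":1},{"dx":2.4,"dy":0.9,"dz":8.8,"ax":0,"ay":-0.424,"az":0,"hand":1},{"dx":2.4,"dy":0.9,"dz":8.8,"ax":0,"ay":-0.424,"az":0,"hand":1},{"dx":2.4,"dy":0.9,"dz":8.8,"ax":0,"ay":-0.424,"az":0,"hand":1}]'

```text
clock: 14.05
eef_pos: [487.3, -148.1, 159.4]
tool_rot: [3.14, 0.521, 2.925]
force: [0.5, -1.0, -0.7]
width: 29.8
gripper_force: 61.7
```

```bash
python3 -c "
from h import *
s=read_state(); print(s['qpos'].round(3)); rel(); over(25)"
```

```text
[ 0.958  0.664 -1.05   2.437  1.982  0.638 -0.353]
in mouth frame x,y,h: -0.5 0.4 79.5 F xyz [ 0.3 -0.9 -1. ] w 29.8 gf 62
t 14.05 pos [ 487.3 -148.1  159.4] rot [3.14  0.521 2.925] w 29.8 gf 61.7 F [ 0.5 -1.  -0.7]
d(cm) [-0.06 -0.04  5.45] a [-0.001 -0.003 -0.004] rows>= 1.1
```

>>> send_rows --series '[{"dx":-0.1,"dy":-0.04,"dz":1.5,"ax":0,"ay":0,"az":0,"hand":1},{"dx":-0.1,"dy":-0.04,"dz":3,"ax":0,"ay":0,"az":0,"hand":1},{"dx":-0.1,"dy":-0.04,"dz":4.5,"ax":0,"ay":0,"az":0,"hand":1},{"dx":-0.1,"dy":-0.04,"dz":5.4,"ax":0,"ay":0,"az":0,"hand":1},{"dx":-0.1,"dy":-0.04,"dz":5.4,"ax":0,"ay":0,"az":0,"hand":1},{"dx":-0.1,"dy":-0.04,"dz":5.4,"ax":0,"ay":0,"az":0,"hand":1}]'

```text
clock: 14.65
eef_pos: [515.0, -154.8, 114.2]
tool_rot: [-3.141, 0.524, 2.926]
force: [-0.0, 0.1, -1.3]
width: 29.8
gripper_force: 61.7
```

```bash
python3 -c "
from h import *
s=read_state(); print(s['qpos'].round(3)); rel(); over(14)"
```

```text
[ 0.907  0.814 -1.013  2.402  2.09   0.747 -0.396]
in mouth frame x,y,h: 1.6 -0.4 26.2 F xyz [-0.7  0.1 -1.1] w 29.8 gf 62
t 14.65 pos [ 515.  -154.8  114.2] rot [-3.141  0.524  2.926] w 29.8 gf 61.7 F [-0.   0.1 -1.3]
d(cm) [0.16 0.04 1.22] a [-0.002 -0.    -0.003] rows>= 0.2
```

>>> send_rows --series '[{"dx":0,"dy":0,"dz":0.4,"ax":0,"ay":0,"az":0,"hand":1},{"dx":0,"dy":0,"dz":0.7,"ax":0,"ay":0,"az":0,"hand":1},{"dx":0,"dy":0,"dz":0.9,"ax":0,"ay":0,"az":0,"hand":1},{"dx":0,"dy":0,"dz":0.9,"ax":0,"ay":0,"az":0,"hand":1}]'

```text
clock: 15.05
eef_pos: [519.1, -155.6, 105.6]
tool_rot: [3.142, 0.523, 2.927]
force: [0.1, 0.9, -1.6]
width: 29.7
gripper_force: 61.7
```

```bash
python3 -c "
from h import *
rel(); over(12)"
```

```text
in mouth frame x,y,h: 0.9 -0.3 16.6 F xyz [-0.9  0.9 -1.3] w 29.7 gf 62
t 15.05 pos [ 519.1 -155.6  105.6] rot [3.142 0.523 2.927] w 29.7 gf 61.7 F [ 0.1  0.9 -1.6]
d(cm) [0.09 0.03 0.46] a [-0.001 -0.001 -0.003] rows>= 0.1
```

>>> send_rows --series '[{"dx":0,"dy":0,"dz":0.2,"ax":0,"ay":0,"az":0,"hand":1},{"dx":0,"dy":0,"dz":0.4,"ax":0,"ay":0,"az":0,"hand":1},{"dx":0,"dy":0,"dz":0.4,"ax":0,"ay":0,"az":0,"hand":1}]'

```text
clock: 15.35
eef_pos: [521.1, -156.0, 102.1]
tool_rot: [3.142, 0.523, 2.927]
force: [0.1, -0.2, -2.0]
width: 29.7
gripper_force: 61.7
```

```bash
python3 -c "
from h import *
rel()"
```

```text
in mouth frame x,y,h: 0.9 -0.3 12.6 F xyz [-0.8 -0.2 -1.8] w 29.7 gf 62
```

>>> send_rows --series '[{"dx":0,"dy":0,"dz":0.2,"ax":0,"ay":0,"az":0,"hand":1},{"dx":0,"dy":0,"dz":0.3,"ax":0,"ay":0,"az":0,"hand":1},{"dx":0,"dy":0,"dz":0.3,"ax":0,"ay":0,"az":0,"hand":1}]'

```text
clock: 15.65
eef_pos: [522.5, -156.3, 99.6]
tool_rot: [3.142, 0.523, 2.927]
force: [-0.2, -0.1, -1.1]
width: 29.9
gripper_force: 61.7
```

```bash
python3 -c "
from h import *
rel()"
```

```text
in mouth frame x,y,h: 0.9 -0.2 9.7 F xyz [-0.7 -0.2 -0.9] w 29.9 gf 62
```

>>> send_rows --series '[{"dx":0,"dy":0,"dz":0.2,"ax":0,"ay":0,"az":0,"hand":1},{"dx":0,"dy":0,"dz":0.35,"ax":0,"ay":0,"az":0,"hand":1},{"dx":0,"dy":0,"dz":0.35,"ax":0,"ay":0,"az":0,"hand":1}]'

```text
clock: 15.95
eef_pos: [524.2, -156.7, 96.5]
tool_rot: [3.141, 0.523, 2.927]
force: [0.0, -0.4, -1.6]
width: 29.3
gripper_force: 61.7
```

```bash
python3 -c "
from h import *
rel()"
```

```text
in mouth frame x,y,h: 0.9 -0.2 6.1 F xyz [-0.7 -0.4 -1.4] w 29.3 gf 62
```

>>> send_rows --series '[{"dx":0,"dy":0,"dz":0.1,"ax":0,"ay":0,"az":0,"hand":1},{"dx":0,"dy":0,"dz":0.2,"ax":0,"ay":0,"az":0,"hand":1},{"dx":0,"dy":0,"dz":0.2,"ax":0,"ay":0,"az":0,"hand":1}]'

```text
clock: 16.25
eef_pos: [525.2, -156.9, 95.0]
tool_rot: [-3.141, 0.523, 2.927]
force: [-2.2, 0.1, 0.5]
width: 29.6
gripper_force: 62.0
```

```bash
python3 -c "
from h import *
rel()"
```

```text
in mouth frame x,y,h: 1.0 -0.2 4.3 F xyz [-1.7 -0.4  1.5] w 29.6 gf 62
```

>>> send_rows --series '[{"dx":0,"dy":0,"dz":0.1,"ax":0,"ay":0,"az":0,"hand":1},{"dx":0,"dy":0,"dz":0.2,"ax":0,"ay":0,"az":0,"hand":1},{"dx":0,"dy":0,"dz":0.2,"ax":0,"ay":0,"az":0,"hand":1}]'

```text
clock: 16.55
eef_pos: [526.2, -157.1, 93.2]
tool_rot: [-3.141, 0.523, 2.927]
force: [-1.3, 0.3, 2.8]
width: 29.6
gripper_force: 62.2
```

```bash
python3 -c "
from h import *
rel()"
```

```text
in mouth frame x,y,h: 1.0 -0.2 2.3 F xyz [0.2 0.  3.1] w 29.6 gf 62
```

>>> send_rows --series '[{"dx":0,"dy":0,"dz":0.1,"ax":0,"ay":0,"az":0,"hand":1},{"dx":0,"dy":0,"dz":0.2,"ax":0,"ay":0,"az":0,"hand":1},{"dx":0,"dy":0,"dz":0.2,"ax":0,"ay":0,"az":0,"hand":1}]'

```text
clock: 16.85
eef_pos: [526.9, -157.2, 91.9]
tool_rot: [-3.141, 0.524, 2.928]
force: [-4.1, -0.1, 8.0]
width: 29.8
gripper_force: 63.1
```

```bash
python3 -c "
from h import *
rel()"
```

```text
in mouth frame x,y,h: 1.0 -0.2 0.7 F xyz [ 0.5 -0.9  8.9] w 29.8 gf 63
```

>>> send_rows --series '[{"dx":0,"dy":0,"dz":0.08,"ax":0,"ay":0,"az":0,"hand":1},{"dx":0,"dy":0,"dz":0.08,"ax":0,"ay":0,"az":0,"hand":1}]'

```text
clock: 17.05
eef_pos: [527.0, -157.2, 91.8]
tool_rot: [-3.14, 0.524, 2.929]
force: [-9.6, -0.2, 16.7]
width: 29.8
gripper_force: 64.5
```

```bash
python3 -c "
from h import *
rel()"
```

```text
in mouth frame x,y,h: 1.0 -0.2 0.6 F xyz [ 0.2 -2.2 19.1] w 29.8 gf 65
```

Firmly bottomed at 19 N. Releasing the tabs.

>>> send_rows --series '[{"dx":0,"dy":0,"dz":0,"ax":0,"ay":0,"az":0,"hand":0.6},{"dx":0,"dy":0,"dz":0,"ax":0,"ay":0,"az":0,"hand":0.4},{"dx":0,"dy":0,"dz":0,"ax":0,"ay":0,"az":0,"hand":0.3},{"dx":0,"dy":0,"dz":0,"ax":0,"ay":0,"az":0,"hand":0.3},{"dx":0,"dy":0,"dz":0,"ax":0,"ay":0,"az":0,"hand":0.3}]'

```text
clock: 17.55
eef_pos: [527.6, -157.5, 90.7]
tool_rot: [3.142, 0.523, 2.926]
force: [-0.1, 0.5, 0.3]
width: 59.6
gripper_force: 0.0
```

```bash
python3 -c "
from h import *
rel(); d=get_image('wrist'); cv2.imwrite('pics/r1.png',d['pixels'][:,:,::-1]); np.savez('r1.npz',**d)"
```

```text
in mouth frame x,y,h: 1.0 -0.3 -0.7 F xyz [-0.   0.4  0.4] w 59.6 gf 0
```

>>> send_rows --series '[{"dx":0,"dy":0,"dz":0,"ax":0,"ay":0,"az":0,"hand":0.2},{"dx":0,"dy":0,"dz":0.2,"ax":0,"ay":0,"az":0,"hand":0.2},{"dx":0,"dy":0,"dz":0.4,"ax":0,"ay":0,"az":0,"hand":0.2},{"dx":0,"dy":0,"dz":0.4,"ax":0,"ay":0,"az":0,"hand":0.2}]'

```text
clock: 18.0
eef_pos: [529.5, -157.9, 87.0]
tool_rot: [3.141, 0.523, 2.927]
force: [-0.7, -0.4, 0.5]
width: 68.2
gripper_force: 0.0
```

>>> send_rows --series '[{"dx":0,"dy":0,"dz":0.1,"ax":0,"ay":0,"az":0,"hand":0.2},{"dx":0,"dy":0,"dz":0.2,"ax":0,"ay":0,"az":0,"hand":0.2},{"dx":0,"dy":0,"dz":0.2,"ax":0,"ay":0,"az":0,"hand":0.2}]'

```text
clock: 18.3
eef_pos: [530.4, -158.0, 85.7]
tool_rot: [-3.141, 0.523, 2.927]
force: [-0.2, 0.4, 3.5]
width: 68.5
gripper_force: 1.5
```

```bash
python3 -c "
from h import *
rel()"
```

```text
in mouth frame x,y,h: 0.9 -0.2 -6.4 F xyz [1.6 0.3 3.2] w 68.5 gf 1
```

>>> send_rows --series '[{"dx":0,"dy":0,"dz":0.1,"ax":0,"ay":0,"az":0,"hand":0.2},{"dx":0,"dy":0,"dz":0.15,"ax":0,"ay":0,"az":0,"hand":0.2},{"dx":0,"dy":0,"dz":0.15,"ax":0,"ay":0,"az":0,"hand":0.2}]'

```text
clock: 18.6
eef_pos: [531.2, -158.1, 84.3]
tool_rot: [3.142, 0.523, 2.927]
force: [-1.4, -0.0, 1.9]
width: 68.3
gripper_force: 1.6
```

>>> send_rows --series '[{"dx":0,"dy":0,"dz":0.1,"ax":0,"ay":0,"az":0,"hand":0.2},{"dx":0,"dy":0,"dz":0.15,"ax":0,"ay":0,"az":0,"hand":0.2},{"dx":0,"dy":0,"dz":0.15,"ax":0,"ay":0,"az":0,"hand":0.2}]'

```text
clock: 18.9
eef_pos: [531.3, -158.2, 84.0]
tool_rot: [-3.14, 0.524, 2.928]
force: [-10.9, -0.2, 17.5]
width: 68.9
gripper_force: 10.0
```

>>> send_rows --series '[{"dx":0,"dy":0,"dz":0.1,"ax":0,"ay":0,"az":0,"hand":0.2},{"dx":0,"dy":0,"dz":0.1,"ax":0,"ay":0,"az":0,"hand":0.2}]'

```text
clock: 19.1
eef_pos: [531.3, -158.1, 84.0]
tool_rot: [-3.14, 0.525, 2.929]
force: [-16.0, -0.6, 29.5]
width: 68.5
gripper_force: 16.3
```

```bash
python3 -c "
from h import *
rel()"
```

```text
in mouth frame x,y,h: 0.9 -0.2 -8.4 F xyz [ 1.3 -3.9 33.4] w 68.5 gf 16
```

>>> send_rows --series '[{"dx":0,"dy":0,"dz":-0.4,"ax":0,"ay":0,"az":0,"hand":0.2},{"dx":0,"dy":0,"dz":-0.6,"ax":0,"ay":0,"az":0,"hand":0.2},{"dx":0,"dy":0,"dz":-0.6,"ax":0,"ay":0,"az":0,"hand":0.2},{"dx":0,"dy":0,"dz":-0.6,"ax":0,"ay":0,"az":0,"hand":0.2}]'

```text
clock: 19.5
eef_pos: [529.6, -158.0, 87.1]
tool_rot: [-3.142, 0.523, 2.926]
force: [0.3, 0.2, 0.2]
width: 68.1
gripper_force: 0.0
```

```bash
python3 -c "
from h import *
rel()
for n in ('side','scene','wrist'):
    d=get_image(n); cv2.imwrite(f'pics/q_{n}.png',d['pixels'][:,:,::-1]); np.savez(f'q_{n}.npz',**d)"
```

```text
in mouth frame x,y,h: 1.0 -0.4 -4.8 F xyz [0.4 0.2 0. ] w 68.1 gf 0
```

>>> send_rows --series '[{"dx":0,"dy":0,"dz":0.1,"ax":0,"ay":0,"az":0,"hand":0.2},{"dx":0,"dy":0,"dz":0.2,"ax":0,"ay":0,"az":0,"hand":0.2},{"dx":0,"dy":0,"dz":0.2,"ax":0,"ay":0,"az":0,"hand":0.2}]'

```text
clock: 19.95
eef_pos: [530.5, -158.0, 85.4]
tool_rot: [3.142, 0.523, 2.927]
force: [-0.0, 0.1, -0.3]
width: 68.3
gripper_force: 0.0
```

```bash
python3 -c "
from h import *
rel()"
```

```text
in mouth frame x,y,h: 0.9 -0.2 -6.7 F xyz [-0.2  0.  -0.3] w 68.3 gf 0
```

>>> send_rows --series '[{"dx":0,"dy":0,"dz":0.07,"ax":0,"ay":0,"az":0,"hand":0.2},{"dx":0,"dy":0,"dz":0.07,"ax":0,"ay":0,"az":0,"hand":0.2}]'

```text
clock: 20.15
eef_pos: [530.8, -158.1, 85.0]
tool_rot: [-3.142, 0.523, 2.927]
force: [0.6, 0.5, 0.3]
width: 68.7
gripper_force: 0.0
```

```bash
python3 -c "
from h import *
rel()"
```

```text
in mouth frame x,y,h: 0.9 -0.2 -7.2 F xyz [0.5 0.6 0. ] w 68.7 gf 0
```

>>> send_rows --series '[{"dx":0,"dy":0,"dz":0.06,"ax":0,"ay":0,"az":0,"hand":0.2},{"dx":0,"dy":0,"dz":0.06,"ax":0,"ay":0,"az":0,"hand":0.2}]'

```text
clock: 20.35
eef_pos: [531.0, -158.1, 84.6]
tool_rot: [-3.141, 0.523, 2.927]
force: [-1.1, -0.2, 3.2]
width: 68.2
gripper_force: 1.5
```

```bash
python3 -c "
from h import *
rel()"
```

```text
in mouth frame x,y,h: 0.9 -0.2 -7.7 F xyz [ 0.7 -0.5  3.3] w 68.2 gf 2
```

>>> send_rows --series '[{"dx":0,"dy":0,"dz":-1,"ax":0,"ay":0,"az":0,"hand":0.2},{"dx":0,"dy":0,"dz":-3,"ax":0,"ay":0,"az":0,"hand":0.2},{"dx":0,"dy":0,"dz":-6,"ax":0,"ay":0,"az":0,"hand":0.1},{"dx":0,"dy":0,"dz":-9,"ax":0,"ay":0,"az":0,"hand":0},{"dx":0,"dy":0,"dz":-11,"ax":0,"ay":0,"az":0,"hand":0},{"dx":0,"dy":0,"dz":-11,"ax":0,"ay":0,"az":0,"hand":0},{"dx":0,"dy":0,"dz":-11,"ax":0,"ay":0,"az":0,"hand":0}]'

```text
clock: 21.05
eef_pos: [477.5, -147.0, 180.3]
tool_rot: [-3.14, 0.525, 2.927]
force: [0.4, -0.9, 0.1]
width: 85.3
gripper_force: 0.0
```

```bash
python3 - <<'E'
from h import *
rel()
d=get_image("wrist"); g=d["pixels"]; K=(d["mtx"],d["R"],d["t"])
w=((g.min(2)>150)*255).astype(np.uint8)
R=Ro.from_euler('ZY',[YAW,-T])
for h in (0.8,4):
    P=R.apply([[-45,-67,h+4],[-45,67,h+4],[45,67,h+4],[45,-67,h+4]])+M; print(h,proj(K,P).round(1).tolist())
cs=cv2.findContours(w,cv2.RETR_EXTERNAL,cv2.CHAIN_APPROX_NONE)[0]
c=max(cs,key=cv2.contourArea); print(cv2.contourArea(c),cv2.approxPolyDP(c,6,True)[:,0].tolist())
E
```

```text
in mouth frame x,y,h: 1.4 -0.6 102.6 F xyz [ 0.6 -0.8 -0.2] w 85.3 gf 0
0.8 [[232.5, 138.1], [407.3, 137.9], [398.7, 245.0], [241.0, 245.0]]
4 [[231.4, 138.6], [408.4, 138.4], [399.6, 246.7], [240.1, 246.7]]
17330.0 [[232, 139], [241, 244], [398, 244], [406, 139]]
```

The seated cover's corners match the fully home pose to within about 1 px, so I'm handing in.

```bash
python3 -c "
from cell import *
print(finish_job())"
```

```text
the job is handed in; nothing more can be done
None
```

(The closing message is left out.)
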